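# Load, close, lock and start the bench steriliser

### The arm

A 7-joint arm with a two-finger parallel gripper is mounted at the origin on the work surface. World frame = base frame: x ahead of the robot, y to its left, z up, the work surface at z = 0. Lengths are in mm, angles in rad, forces in N, time in s.
With the tool pointing down it reaches from about 400 to 875 mm from the base axis. Payload 4.4 kg.
Tool frame: the origin (TCP) lies on the centre line of the jaws, within the pads' length; the fingertips stand 14 mm ahead of it and the grasp point (between the pads) lies 5 mm behind it (tips_ahead is the distance from the TCP to the fingertips, in mm); z points along the fingers, y is the line along which they close (so a half turn about z gives the same grasp; the last joint's range is limited). The gripper opens to 85 mm and grips with 20 to 120 N. Pads are 22 mm wide; open, the fingers measure 114 mm over their backs; the gripper's body (76 mm by 85 mm) begins 54 mm behind the grasp point. The pads swing forward as they close: fully open they stand 13 mm farther back than shut.
Start: joints at [1.141, 0.628, 0.038, 1.517, -0.027, 0.996, -0.02], TCP at [231.316, -607.462, 245.313] pointing down, gripper open.
Joint ranges: [-3.06, 3.06], [-0.37, 2.12], [-1.25, 1.32], [0.18, 2.47], [-1.1, 4.24], [0.23, 1.98], [-2.94, 2.94]. Speed limits (rad/s): [2.57, 2.57, 3.14, 3.14, 3.14, 3.14, 3.14].

### API

Orientations are given as [roll, pitch, yaw] about the fixed x, y, z axes, in that order (R = Rz(yaw) Ry(pitch) Rx(roll)).
In Python, from cell import * gives the robot as it stands.
- The arm moves only by the tool move_arm, never from a script. Its argument "rows" is text: rows parted by semicolons, each of 7 numbers parted by spaces: the shift along the tool's x, y, z scaled (see below), then the turn, a rotation vector about the tool's x, y, z scaled (see below), then the closure, from -1 (fully open) to 1 (shut). A call has 1 to 12 rows; each row is the pose to reach, as a shift and turn from the pose commanded when the call began, along the tool's axes at that moment; what a row does not reach only later rows make up. The controller multiplies each number of a shift by 0.3 m and each number of a turn by pi/2 rad. A row lasts 1/12 s, in which the tool goes at most 41.7 mm and 7.16 degrees, less where a joint would pass 70% of its speed; a pose out of reach is approached as far as the arm can. A call with a number of a shift or a turn outside -1 to 1 is refused whole. A call with a gripper value outside its range is refused whole. The fingers move at their own pace and stop on an object; the grip force is fixed at half the most. Time passes only in rows, so rows that repeat a pose let the fingers close. It gives the time, the measured TCP pose, the force, the opening and the grip force at its end, in the units of the state.
- read_state(): the state, without advancing time (a new reading comes with each control period).
- get_image(name): name is "scene" or "side" or "wrist"; returns a dict with "img" (480x640x3 uint8, red, green, blue), "vfov" (degrees; the focal length in pixels is half the picture's height over the tangent of half this angle, whatever the lens; pixels are square), "cx", "cy" (the principal point, pixels), "k1" (the pictures are not rectified: a ray, as slopes to the right and down, at radius r is drawn at 1 + k1 r^2 times it, then the intrinsics apply), "extrinsics" (4x4, takes a point from camera to world coordinates); the wrist camera has in their place "T_tool_cam" (4x4, takes a point from camera to tool coordinates, whose origin is the TCP and whose axes are the flange's). Camera axes: x right, y up, looking along -z (the intrinsics and any distortion apply to the point x, -y, -z); pixel columns grow to the right and rows downward; lengths in mm; the calibration is good to about 2 mm. A picture is of the moment at which its call begins: read the wrist's pose just before it. There is no depth.
- finish_job(): hands the job in; it is judged then, once.
The state is a dict: "clock": time; "qpos": joint angles; "qd": joint speeds; "tau": joint torques, N m; "eef_pos": TCP position; "tool_rot": TCP orientation; "force": force on the tool from outside, world axes, zero at the start; "torque": the same for the moment, N m; "width": finger opening in mm; "gripper_force": force on a finger pad.
Only numpy, scipy, OpenCV 4.12 (cv2) and the standard library are available. Lean on these libraries where they do the work, as an engineer would, in place of code of your own. Each camera call takes 0.05 s, during which the arm holds its last target. There are 200 camera calls.

### The job

Stand every specimen jar that is out on the bench upright in the steriliser, one to a compartment in any order, and lower the lid fully shut. Then wind the handwheel on the lid clockwise until its pointer comes round to the lid handle again, so that the bolts are home but not overtightened, and press the start button. Leave everything else on the bench where it stands.

Things in the scene. Friction and masses are not known exactly. Their poses are not given: they have to be found in the camera images.
- steriliser: bench steriliser, fixed: round steel pot, rim 110 mm above the bench, 270 mm across at its base. Origin on the bench at the pot's centre; x points from its front (handle side, to the robot) to its hinge at the back, y to its left, z up. On its left a console 86 mm high. Four keepers on the rim, 144 mm high, 114 to 130 mm from the centre, 52 and 128 degrees either side of the front
- chamber (a point): middle of the pot's inner floor, 32 mm above the bench. Inside, the pot is 190 mm across and 78 mm deep, split into four equal quarter compartments by an upright cross of 3 mm plates, 33 mm high, that run through this point along the steriliser's x and y axes
- pocket1 (a point): centre of the front right compartment at floor level (32 mm above the bench), 44 mm from each plate of the cross
- pocket2 (a point): centre of the front left compartment at floor level (32 mm above the bench), 44 mm from each plate of the cross
- pocket3 (a point): centre of the back left compartment at floor level (32 mm above the bench), 44 mm from each plate of the cross
- pocket4 (a point): centre of the back right compartment at floor level (32 mm above the bench), 44 mm from each plate of the cross
- jar1: specimen jar, clear with a white screw cap, 52 mm diameter, 70 mm tall including the cap (50 mm diameter, 18 mm tall); origin at the centre of its underside, z along its axis. About 0.12 kg. Two to four such identical jars are there; the others are absent
- jar2: specimen jar, clear with a white screw cap, 52 mm diameter, 70 mm tall including the cap (50 mm diameter, 18 mm tall); origin at the centre of its underside, z along its axis. About 0.12 kg. Two to four such identical jars are there; the others are absent
- jar3: specimen jar, clear with a white screw cap, 52 mm diameter, 70 mm tall including the cap (50 mm diameter, 18 mm tall); origin at the centre of its underside, z along its axis. About 0.12 kg. Two to four such identical jars are there; the others are absent
- jar4: specimen jar, clear with a white screw cap, 52 mm diameter, 70 mm tall including the cap (50 mm diameter, 18 mm tall); origin at the centre of its underside, z along its axis. About 0.12 kg. Two to four such identical jars are there; the others are absent
- lid (a joint): angle of the steriliser lid in rad: 0 fully shut, grows as it opens (1.7 at most). Stiff, counterbalanced hinge along the steriliser's y axis: the lid stays where it is left; moving it takes up to about 10 N at the handle
- lid_handle (a point): middle of the lid's handle, a round bar 13 mm thick, parallel to the hinge, on two posts (88 mm clear between) near the lid's front edge, its centre 40 mm off the lid's outer face. Shut: 92 mm in front of the pot's centre, 164 mm above the bench; lid up: behind the lid, free to pinch from above. Axes turn with the lid and equal the steriliser's when shut
- lid_hinge (a point): middle of the lid's hinge line, 128 mm behind the pot's centre, 112 mm above the bench; axes turn with the lid. In them the handle bar lies at x = -220, z = 52 mm from here; the lid is a disc 224 mm across, its outer face at z = 12 mm
- wheel (a joint): angle of the lid's handwheel in rad, growing clockwise seen from above with the lid shut: at 0 its pointer points at the lid handle, at 6.283 it has come round to it again and the four bolts are fully in their keepers; it can be wound on to 7.3. Stays where it is left, takes about 0.15 N m
- wheel_grip (a point): on the axis of the black handwheel on the lid, at grip height, 62 mm above the lid's face (186 mm above the bench when shut). Rim 110 mm across, its top 40 mm above the face; across the hub a raised flat-sided grip block 52 x 24 mm, 38 to 72 mm above the face. x runs along the block; its -x end is on the side of the pointer, a white tab on the rim
- start (a joint): travel of the start button in m: 0 up, 0.006 fully down; springs back; about 5 N
- start_top (a point): centre of the top of the start button: white, 30 mm across, on the console's top, front of the gauge; it is pressed straight down
- beaker: open clear beaker, 68 mm across, 75 mm tall, standing among the jars; to be left where it is; origin at the centre of its underside
- petri_stack: stack of clear dishes, 90 mm across, 45 mm high; to be left where it is; origin at the centre of its underside
- pliers: pliers with blue grips, 160 mm long, lying on the bench; to be left where it is; origin at the centre of its underside
- filter_box: flat white box of filter papers, 120 x 120 x 35 mm; to be left where it is; origin at the centre of its underside
Things that resemble listed ones, but are neither listed nor needed, are in the scene too. What is shaped like the jar2 but purple or red is not meant.

How it is judged:
By the outcome, as a careful person would: the job done as asked, in the order asked, and still so for the second after the job is handed in, with the robot touching nothing.
Of jar1, jar2, jar3, jar4 only 2 to 4 are there at a start; the rules pass over those that are not, and their reading is None.
At some moment in a run one of jar1, jar2, jar3, jar4 may be knocked a few centimetres aside while the robot is not near it.
It also fails if it takes over 210 s, if anything falls off the work surface, if the arm or the gripper's body presses on something with over 40 N, if the wrist force passes 120 N, or if a joint passes its speed limit or range.

## Working session

There is one attempt and no reset: what is moved stays moved. The work goes in short steps, Python scripts to look and compute and a tool call to move; the robot and the scene stay as the last step left them, time stands still between calls to the robot, and variables do not carry over. Pictures are saved under pics/ and viewed, at most 19 in all, crops included, and the job is handed in when it is done.

Besides the shell and the picture viewer there is one more tool, called after "Request:" as name(argument=value, ...), one argument or row to a line, values as JSON. move_arm: Moves the arm, as the interface text tells. Its arguments: {"type":"object","properties":{"rows":{"type":"string"}},"required":["rows"]}

```bash
ls; mkdir -p pics; python3 - <<'E'
from cell import *
import cv2,numpy as np
s=read_state();print({k:np.round(v,3) for k,v in s.items()})
for n in ["scene","side"]:
    d=get_image(n);cv2.imwrite(f"pics/{n}0.png",d["img"][:,:,::-1])
    print(n,{k:(np.round(v,4) if k!='img' else 0) for k,v in d.items()})
d=get_image("wrist");cv2.imwrite("pics/wrist0.png",d["img"][:,:,::-1]);print({k:(np.round(v,4) if k!='img' else 0) for k,v in d.items()})
E
```

```text
pics
{'clock': np.float64(0.0), 'qpos': array([ 1.141,  0.629,  0.038,  1.518, -0.027,  0.996, -0.02 ]), 'qd': array([ 0.   ,  0.   ,  0.002,  0.002,  0.001,  0.001, -0.   ]), 'tau': array([-0.0000e+00, -5.6340e+01,  1.2260e+00, -1.9345e+01,  1.1000e-02,
        1.0000e-02, -0.0000e+00]), 'eef_pos': array([ 231.085, -606.913,  244.407]), 'tool_rot': array([-3.14 ,  0.   ,  0.364]), 'force': array([-0.67 , -0.033, -0.198]), 'torque': array([ 0.036, -0.02 ,  0.018]), 'gripper_force': np.float64(0.0), 'width': np.float64(85.136)}
scene {'img': 0, 'vfov': np.float64(48.9854), 'cx': np.float64(318.2176), 'cy': np.float64(232.6333), 'k1': np.float64(-0.0894), 'extrinsics': array([[ 5.7540000e-01, -5.9840000e-01,  5.5750000e-01,  1.2093928e+03],
       [ 8.1770000e-01,  4.3570000e-01, -3.7630000e-01, -5.5504500e+02],
       [-1.7600000e-02,  6.7240000e-01,  7.4000000e-01,  1.1032766e+03],
       [ 0.0000000e+00,  0.0000000e+00,  0.0000000e+00,  1.0000000e+00]])}
side {'img': 0, 'vfov': np.float64(45.6919), 'cx': np.float64(317.058), 'cy': np.float64(241.6239), 'k1': np.float64(-0.0738), 'extrinsics': array([[-8.9460000e-01,  3.1420000e-01, -3.1770000e-01, -5.5115200e+01],
       [-4.4670000e-01, -6.4630000e-01,  6.1860000e-01,  9.8199620e+02],
       [-1.0900000e-02,  6.9530000e-01,  7.1860000e-01,  1.3427362e+03],
       [ 0.0000000e+00,  0.0000000e+00,  0.0000000e+00,  1.0000000e+00]])}
{'img': 0, 'vfov': np.float64(62.7339), 'cx': np.float64(321.2431), 'cy': np.float64(245.6042), 'k1': np.float64(0.0014), 'T_tool_cam': array([[-8.000000e-04,  9.576000e-01,  2.883000e-01,  7.414570e+01],
       [ 1.000000e+00,  9.000000e-04, -3.000000e-04, -7.707000e-01],
       [-5.000000e-04,  2.883000e-01, -9.576000e-01, -1.277236e+02],
       [ 0.000000e+00,  0.000000e+00,  0.000000e+00,  1.000000e+00]])}
```

View pics/scene0.png

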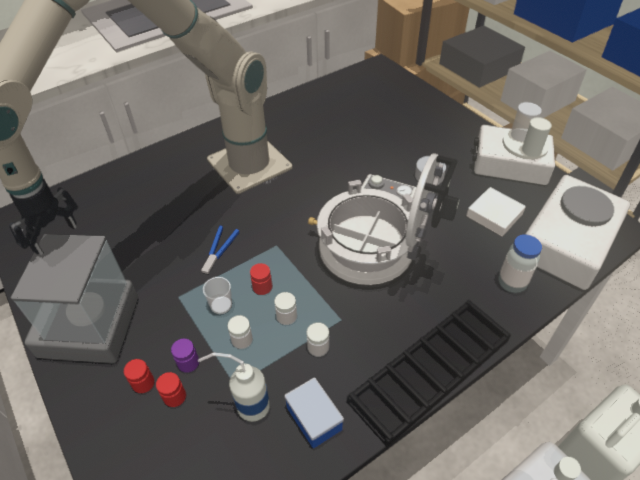

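View pics/side0.png

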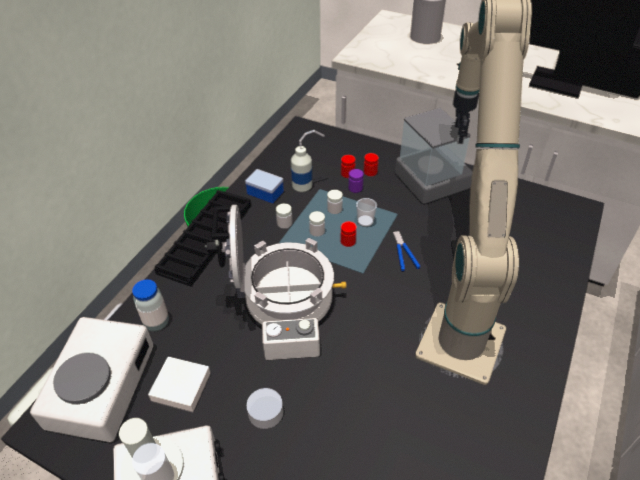

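The scene view shows white-capped jars at (239,331), (285,308) and (318,339). The red ones at (261,279), (139,376) and (171,390) and the purple one at (185,355) are not meant. The cylinders at (528,115) and (537,135) stand on a device and need checking. The steriliser is open at (368,235), with its console at (390,188).

```bash
cat > h.py <<'E'
from cell import *
import cv2,numpy as np
from scipy.spatial.transform import Rotation as Rn
def cam(d,s=None):
    h,w=d["img"].shape[:2];f=h/2/np.tan(np.radians(d["vfov"]/2))
    if "extrinsics" in d: T=np.array(d["extrinsics"],float).copy()
    else:
        W=np.eye(4);W[:3,:3]=Rn.from_euler('xyz',s["tool_rot"]).as_matrix();W[:3,3]=s["eef_pos"];T=W@np.array(d["T_tool_cam"])
    return dict(f=f,cx=d["cx"],cy=d["cy"],k=d["k1"],T=T)
def proj(c,P):
    P=np.atleast_2d(P);q=(P-c["T"][:3,3])@c["T"][:3,:3]
    a=q[:,0]/-q[:,2];b=-q[:,1]/-q[:,2];g=1+c["k"]*(a*a+b*b)
    return np.stack([c["cx"]+c["f"]*a*g,c["cy"]+c["f"]*b*g],1)
def unproj(c,uv,z):
    K=np.array([[c["f"],0,c["cx"]],[0,c["f"],c["cy"]],[0,0,1.]])
    p=cv2.undistortPoints(np.array([[uv]],float),K,np.array([c["k"],0,0,0.]))[0,0]
    r=c["T"][:3,:3]@np.array([p[0],-p[1],-1]);o=c["T"][:3,3]
    return o+r*(z-o[2])/r[2]
def shot(n,save=None):
    s=read_state();d=get_image(n)
    if save: cv2.imwrite(f"pics/{save}.png",d["img"][:,:,::-1])
    return d,cam(d,s)
def crop(src,dst,x,y,w,h,k):
    cv2.imwrite(f"pics/{dst}.png",cv2.resize(cv2.imread(f"pics/{src}.png")[y:y+h,x:x+w],None,fx=k,fy=k,interpolation=cv2.INTER_CUBIC))
E
python3 - <<'E'
from h import *
a=cv2.imread("pics/scene0.png")
L=cv2.resize(a[255:375,195:345],None,fx=4,fy=4,interpolation=cv2.INTER_CUBIC)[:480]   # 600x480
R=cv2.resize(a[95:190,480:530+35],None,fx=2,fy=2,interpolation=cv2.INTER_CUBIC)
o=np.zeros((480,800,3),np.uint8);o[:,:600]=L;o[:R.shape[0],610:610+R.shape[1]]=R
cv2.imwrite("pics/c1.png",o)
crop("scene0","c2",300,140,180,150,4.4/1.1)
crop("side0","c3",215,170,200,190,3)
E
```

```text
(no output)
```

View pics/c1.png

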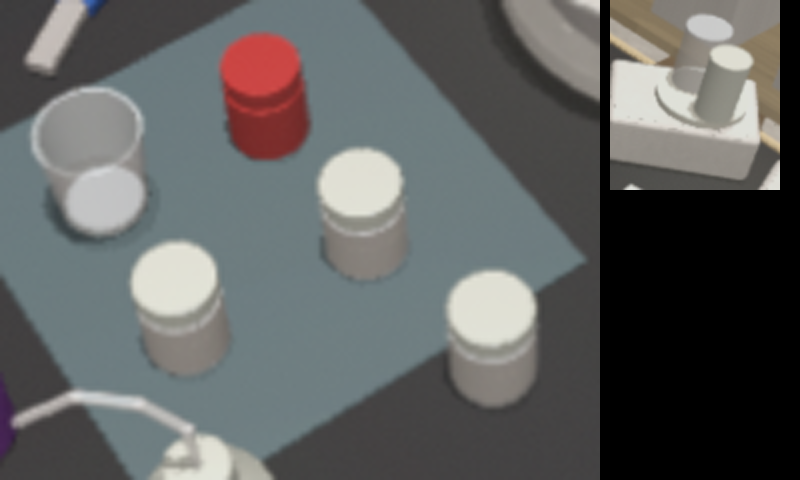

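View pics/c2.png

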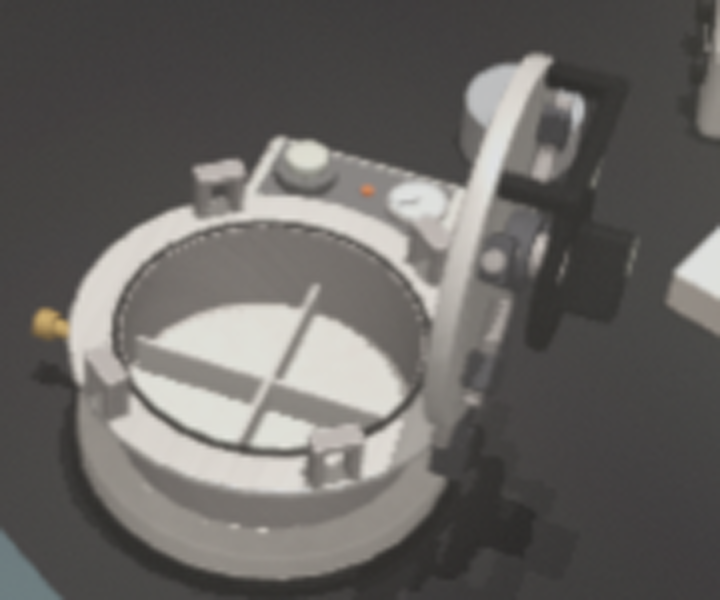

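View pics/c3.png

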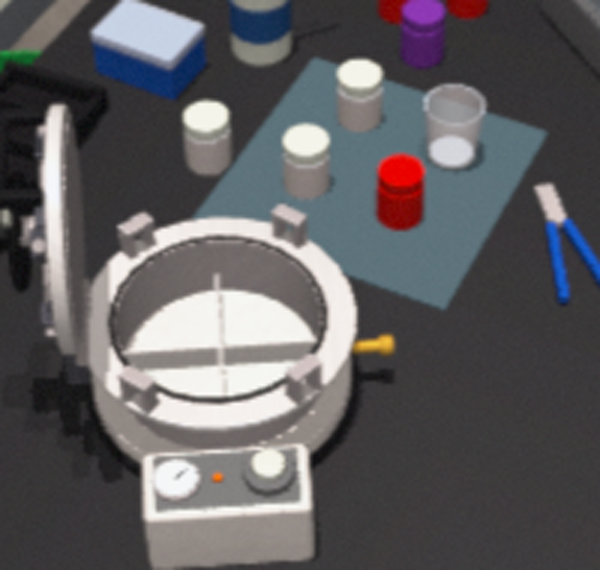

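```bash
cat > fit.py <<'E'
from h import *
from scipy.optimize import least_squares
_,cs=shot("scene");_,cd=shot("side")
for a,b in [((238.5,324.2),(335,195.7)),((285,301),(317,217.7)),((317.8,331),(284,209.7))]:
    print("jar",unproj(cs,a,70)[:2].round(1),unproj(cd,b,70)[:2].round(1))
ang=np.radians([52,-52,128,-128])
# model local points: keepers (front=-x; left=+y)
K=[[-122*np.cos(a),122*np.sin(a),144] for a in ang]  # front-left, front-right, back-left, back-right
M=np.array(K+[[0,0,65]],float)
us=np.array([(355,181.7),(326.3,230.5),(407.5,199.5),(383.7,250),(367.5,235)])
ud=np.array([(316.3,293.3),(311,242.7),(260.7,296.7),(260.7,245.3),(288.3,285)])
def W(p,m): c,s=np.cos(p[2]),np.sin(p[2]);m=np.atleast_2d(m);return np.c_[p[0]+c*m[:,0]-s*m[:,1],p[1]+s*m[:,0]+c*m[:,1],m[:,2]]
f=lambda p:np.r_[(proj(cs,W(p,M))-us).ravel(),(proj(cd,W(p,M))-ud).ravel()]
if __name__=="__main__":
    r=least_squares(f,[600,-150,0.3],loss='soft_l1');p=r.x;print("pot",p.round(4));print(f(p).reshape(-1,2).round(1))
    b1,b2=unproj(cs,(376.7,179),95)[:2],unproj(cd,(304.3,324.3),95)[:2];print("button",b1,b2)
    for th in np.arange(1.2,1.75,.1):
        print(th.round(2),proj(cs,W(p,[128-220*np.cos(th)+52*np.sin(th),0,112+220*np.sin(th)+52*np.cos(th)])).round(1),proj(cd,W(p,[128-220*np.cos(th)+52*np.sin(th),0,112+220*np.sin(th)+52*np.cos(th)])).round(1))
E
python3 fit.py
```

```text
jar [ 556.1 -342.4] [ 549.4 -333. ]
jar [ 564.2 -219.9] [ 555.9 -210.2]
jar [ 677.4 -204.1] [ 670.7 -197. ]
pot [506.6835  75.5193  -5.7481]
[[-0.1 -0.1]
 [ 0.1 -0.6]
 [ 0.8 -2.6]
 [ 0.2 -1.9]
 [-0.5 -1.3]
 [-0.3 -1.5]
 [ 0.4 -1.8]
 [-0.3 -1.4]
 [-0.6 -1.4]
 [-0.  -0.1]]
button [379.12991339 211.21671791] [389.59267611 198.32701451]
1.2 [[413.8 164.9]] [[245.6 219.6]]
1.3 [[423.6 166.9]] [[236.7 219.5]]
1.4 [[433.5 169.6]] [[227.9 220.1]]
1.5 [[443.2 173.2]] [[219.3 221.3]]
1.6 [[452.7 177.5]] [[210.9 223.1]]
1.7 [[461.7 182.4]] [[203.  225.6]]
```

Three white-capped clear jars match the description: scene (239,331), (285,308) and (318,339). The cylinders on the device are much taller tubes, and the red and purple ones are ruled out. I'll move to a look pose above the jars.

```bash
cat >> h.py <<'E'
def go(x,y,z,yaw,P=None,Y=None):
    "numbers (shift/0.3m, turn/(pi/2)) from measured (or given) pose to a tool-down pose"
    s=read_state();R=Rn.from_euler('xyz',s["tool_rot"] if Y is None else [np.pi,0,Y]);p=s["eef_pos"] if P is None else np.array(P)
    d=R.inv().apply(np.array([x,y,z])-p)/300
    r=(R.inv()*Rn.from_euler('xyz',[np.pi,0,yaw])).as_rotvec()/(np.pi/2)
    print("move",d.round(3),r.round(3),"rows>=%.1f"%max(np.linalg.norm(d)*300/41.7,np.degrees(np.linalg.norm(r)*np.pi/2)/7.16))
E
python3 - <<'E'
from h import *
go(231,-607,330,.364)
go(500,-380,330,1.0,[231,-607,330],.364)
go(600,-260,320,1.32,[500,-380,330],1.0)
E
```

```text
move [-0.    -0.001 -0.284] [-0.001 -0.    -0.   ] rows>=2.0
move [ 1.107 -0.388 -0.   ] [-0.     0.    -0.405] rows>=8.4
move [0.517 0.064 0.033] [ 0.     0.    -0.204] rows>=3.8
```

Request:
move_arm(
  rows="0 0 -0.28 0 0 0 -1;0 0 -0.28 0 0 0 -1;0.5 -0.2 -0.28 0 0 -0.2 -1;0.5 -0.2 -0.28 0 0 -0.2 -1;0.5 -0.2 -0.28 0 0 -0.2 -1;1 -0.38 -0.28 0 0 -0.4 -1;1 -0.38 -0.28 0 0 -0.4 -1;1 -0.38 -0.28 0 0 -0.4 -1;1 -0.38 -0.28 0 0 -0.4 -1;1 -0.38 -0.28 0 0 -0.4 -1;1 -0.38 -0.28 0 0 -0.4 -1;1 -0.38 -0.28 0 0 -0.4 -1",
)

```text
clock: 1.25
eef_pos: [472.8, -392.1, 329.2]
tool_rot: [-3.141, -0.001, 0.997]
force: [-0.5, -0.3, -0.8]
width: 85.5
gripper_force: 0.0
```

```bash
python3 - <<'E'
from h import *
go(590,-260,320,1.32)
E
```

```text
move [0.582 0.089 0.031] [-0.    -0.    -0.206] rows>=4.2
```

Request:
move_arm(
  rows="0.58 0.09 0.03 0 0 -0.2 -1;0.58 0.09 0.03 0 0 -0.2 -1;0.58 0.09 0.03 0 0 -0.2 -1;0.58 0.09 0.03 0 0 -0.2 -1;0.58 0.09 0.03 0 0 -0.2 -1;0.58 0.09 0.03 0 0 -0.2 -1;0.58 0.09 0.03 0 0 -0.2 -1;0.58 0.09 0.03 0 0 -0.2 -1",
)

```text
clock: 1.92
eef_pos: [587.3, -266.2, 320.2]
tool_rot: [-3.141, 0.002, 1.302]
force: [-0.0, -0.6, 0.0]
width: 85.6
gripper_force: 0.0
```

```bash
python3 - <<'E'
from h import *
d,c=shot("wrist","w1")
P=np.array([[552,-338,70],[560,-215,70],[674,-200,70],[507,75,65]]);print(proj(c,P).round(1))
g=cv2.cvtColor(d["img"],cv2.COLOR_RGB2HSV)
m=((g[...,1]<45)&(g[...,2]>150)).astype(np.uint8)
n,l,st,ce=cv2.connectedComponentsWithStats(m)
for i in range(1,n):
    if st[i,4]>400: print(st[i],ce[i].round(1),unproj(c,ce[i],70).round(1))
print(c["T"][:3,3])
E
```

```text
[[ 306.7  281.3]
 [ 278.8  162.1]
 [ 393.8  111.9]
 [  98.8 -196.3]]
[   77    36   322   271 34555] [272.2 152.3] [ 556.7 -204.8   70. ]
[ 369   86   58   58 2624] [397.8 114.3] [ 677.1 -203.    70. ]
[ 499  136  120  100 9012] [560.3 185.8] [ 813.4 -308.1   70. ]
[ 165  262   73   75 3075] [207.2 296.3] [ 447.3 -326.5   70. ]
[ 76 267  50  36 765] [100.2 284.3] [ 345.5 -284.4   70. ]
[ 459  285   81   82 3780] [504.9 320.4] [ 742.9 -437.1   70. ]
[ 607.08299035 -193.96962708  447.71857883]
```

View pics/w1.png

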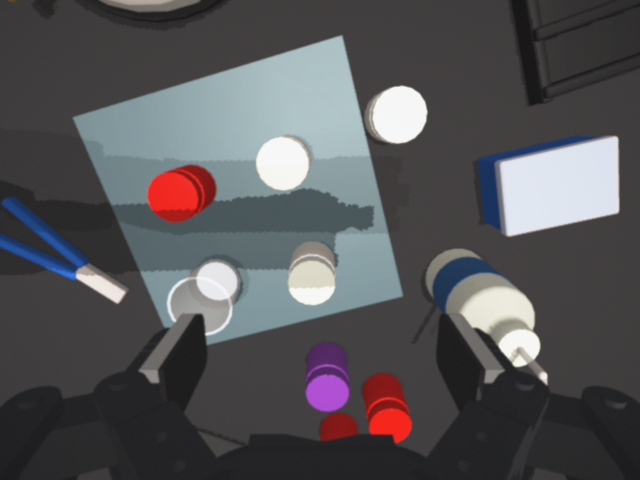

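The wrist view shows the white caps at (398,114), (282,163) and (312,281). Nearby are the red jar (177,195), the beaker rim (200,305) and the purple jar (328,390).

```bash
python3 - <<'E'
from h import *
s=read_state();d=get_image("wrist");c=cam(d,s)
for n,uv,z in [("C",(398,114),70),("B",(282,163),70),("A",(312,281),70),("red",(177,195),70),("beaker",(200,305),75),("purple",(328,390),70),("box",(560,186),50),("bottlecap",(519,346),180)]: print(n,unproj(c,uv,z).round(1))
go(674,-202,200,1.32)
E
```

```text
C [ 677.5 -202.8   70. ]
B [ 562.8 -216.6   70. ]
A [ 557.4 -339.2   70. ]
red [ 456.2 -218.7   70. ]
beaker [ 438.8 -332.1   75. ]
purple [ 538.7 -471.3   70. ]
box [ 824.3 -314.4   50. ]
bottlecap [ 711.  -391.3  180. ]
move [0.283 0.222 0.401] [-0.     0.001 -0.011] rows>=3.9
```

```bash
python3 - <<'E'
from h import *
go(676,-202,150,1.32)
E
```

```text
move [0.285 0.228 0.568] [-0.     0.001 -0.011] rows>=4.9
```

Request:
move_arm(
  rows="0.28 0.23 0.3 0 0 -0.01 -1;0.28 0.23 0.3 0 0 -0.01 -1;0.28 0.23 0.3 0 0 -0.01 -1;0.28 0.23 0.3 0 0 -0.01 -1;0.285 0.228 0.57 0 0 -0.01 -1;0.285 0.228 0.57 0 0 -0.01 -1;0.285 0.228 0.57 0 0 -0.01 -1;0.285 0.228 0.57 0 0 -0.01 -1;0.285 0.228 0.57 0 0 -0.01 -1;0.285 0.228 0.57 0 0 -0.01 -1",
)

```text
clock: 2.85
eef_pos: [679.1, -200.0, 152.9]
tool_rot: [3.136, 0.0, 1.321]
force: [0.4, 0.6, -0.5]
width: 85.4
gripper_force: 0.0
```

```bash
python3 - <<'E'
from h import *
go(676,-202,53,1.32)
d,c=shot("wrist","w2")
print(proj(c,[[676,-202,70],[562,-216,70]]).round(1))
E
```

```text
move [-0.009 -0.01   0.333] [0.004 0.    0.   ] rows>=2.4
[[315.9 268.5]
 [137.2 334.8]]
```

View pics/w2.png

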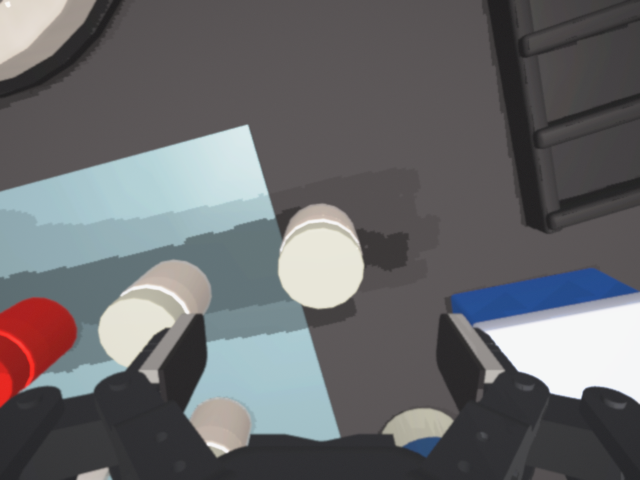

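The cap sits at (320,268), within 2 mm of the prediction. Descending and closing.

Request:
move_arm(
  rows="-0.009 -0.01 0.11 0.004 0 0 -1;-0.009 -0.01 0.22 0.004 0 0 -1;-0.009 -0.01 0.28 0.004 0 0 -1;-0.009 -0.01 0.333 0.004 0 0 -1;-0.009 -0.01 0.333 0.004 0 0 -1;-0.009 -0.01 0.333 0.004 0 0 1;-0.009 -0.01 0.333 0.004 0 0 1;-0.009 -0.01 0.333 0.004 0 0 1;-0.009 -0.01 0.333 0.004 0 0 1;-0.009 -0.01 0.333 0.004 0 0 1;-0.009 -0.01 0.333 0.004 0 0 1;-0.009 -0.01 0.333 0.004 0 0 1",
)

```text
clock: 3.9
eef_pos: [676.0, -201.1, 52.8]
tool_rot: [-3.141, 0.0, 1.322]
force: [0.5, 0.7, 5.8]
width: 49.5
gripper_force: 62.0
```

Request:
move_arm(
  rows="0 0 -0.1 0 0 0 1;0 0 -0.2 0 0 0 1;0 0 -0.3 0 0 0 1;0 0 -0.4 0 0 0 1;0 0 -0.5 0 0 0 1;0 0 -0.6 0 0 0 1;0 0 -0.7 0 0 0 1;0 0 -0.8 0 0 0 1;0 0 -0.8 0 0 0 1;0 0 -0.8 0 0 0 1",
)

```text
clock: 4.73
eef_pos: [676.3, -201.0, 293.1]
tool_rot: [-3.141, 0.0, 1.322]
force: [-0.4, 0.7, -2.2]
width: 49.9
gripper_force: 62.9
```

```bash
python3 - <<'E'
from h import *
s=read_state();print(s["eef_pos"],s["width"])
go(530,-60,330,2.0)
E
```

```text
[ 676.26458668 -201.03833518  293.09873023] 49.8713380718591
move [ 0.336 -0.588 -0.123] [-0.    -0.    -0.432] rows>=5.4
```

```bash
python3 - <<'E'
from h import *
go(490,-30,330,1.32)
E
```

```text
move [ 0.4   -0.742 -0.123] [-0.     0.     0.001] rows>=6.1
```

Request:
move_arm(
  rows="0.04 -0.08 -0.12 0 0 0 1;0.1 -0.18 -0.12 0 0 0 1;0.15 -0.28 -0.12 0 0 0 1;0.2 -0.37 -0.12 0 0 0 1;0.25 -0.46 -0.12 0 0 0 1;0.3 -0.55 -0.12 0 0 0 1;0.35 -0.65 -0.12 0 0 0 1;0.4 -0.74 -0.12 0 0 0 1;0.4 -0.74 -0.12 0 0 0 1;0.4 -0.74 -0.12 0 0 0 1;0.4 -0.74 -0.12 0 0 0 1",
)

```text
clock: 5.65
eef_pos: [489.8, -30.5, 326.6]
tool_rot: [-3.135, 0.001, 1.322]
force: [0.9, -0.5, -1.0]
width: 49.8
gripper_force: 63.0
```

```bash
python3 - <<'E'
from h import *
from fit import M,W
s=read_state();print(s["eef_pos"],s["tool_rot"],s["width"])
d=get_image("wrist");c=cam(d,s);cv2.imwrite("pics/w3.png",d["img"][:,:,::-1])
np.save("w3T.npy",c["T"])
print(proj(c,W([506.7,75.5,.535],M)).round(1))
E
```

```text
jar [ 556.1 -342.4] [ 549.4 -333. ]
jar [ 564.2 -219.9] [ 555.9 -210.2]
jar [ 677.4 -204.1] [ 670.7 -197. ]
[490.24992072 -30.97960348 326.42844172] [-3.13514379e+00  3.26759484e-04  1.32033420e+00] 49.34697857569756
[[ 139.8   57.8]
 [ 327.8  239.4]
 [ 282.9 -124.2]
 [ 472.1  101.3]
 [ 311.3   89.6]]
```

View pics/w3.png

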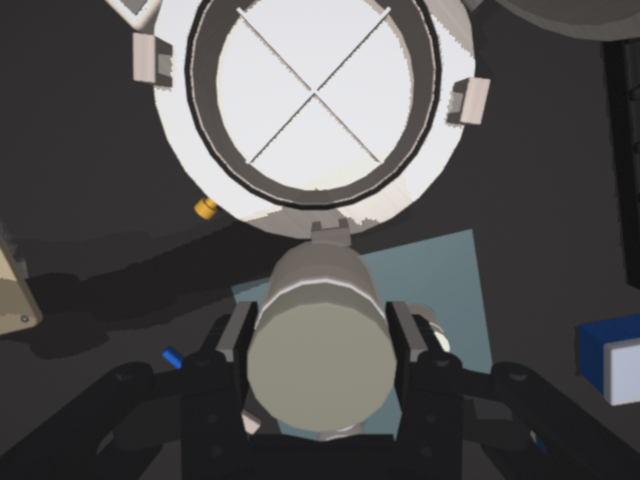

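The wrist view shows the cross centre at (313.5,92), with its top plate ends at (388,10), (240,10), (249,161) and (380,161).

```bash
python3 - <<'E'
from h import *
d,c=shot("wrist");c["T"]=np.load("w3T.npy")
p=unproj(c,(313.5,92),65)[:2];print("centre",p)
for e in [(388,10),(240,10),(249,161),(380,161)]:
    q=unproj(c,e,65)[:2]-p;print(np.hypot(*q).round(1),(np.degrees(np.arctan2(q[1],q[0]))).round(2))
E
```

```text
centre [508.16558751  72.99149245]
93.6 31.21
92.6 119.25
88.7 -149.59
89.5 -58.67
```

```bash
python3 - <<'E'
from h import *
go(520,0,310,2.89)
go(568,58.5,240,2.89)
E
```

```text
move [0.124 0.071 0.054] [-0.003 -0.003 -0.999] rows>=12.6
move [0.353 0.179 0.287] [-0.003 -0.003 -0.999] rows>=12.6
```

Request:
move_arm(
  rows="0.05 0.03 0.02 0 0 -0.07 1;0.12 0.07 0.05 0 0 -0.15 1;0.12 0.07 0.05 0 0 -0.22 1;0.12 0.07 0.05 0 0 -0.3 1;0.12 0.07 0.05 0 0 -0.37 1;0.12 0.07 0.05 0 0 -0.45 1;0.12 0.07 0.05 0 0 -0.52 1;0.12 0.07 0.05 0 0 -0.6 1;0.12 0.07 0.05 0 0 -0.67 1;0.12 0.07 0.05 0 0 -0.75 1;0.12 0.07 0.05 0 0 -0.83 1;0.12 0.07 0.05 0 0 -0.9 1",
)

```text
clock: 6.85
eef_pos: [519.3, -0.9, 311.3]
tool_rot: [-3.141, -0.007, 2.74]
force: [0.1, 0.1, -0.9]
width: 49.3
gripper_force: 63.0
```

```bash
python3 - <<'E'
from h import *
print(read_state()["qpos"].round(2))
go(568,58.5,240,2.89)
E
```

```text
[ 0.4   0.43 -0.65  1.77  0.29  1.05  0.81]
move [-0.074  0.246  0.237] [-0.    -0.004 -0.095] rows>=2.5
```

Request:
move_arm(
  rows="-0.03 0.1 0.05 0 0 -0.05 1;-0.06 0.2 0.1 0 0 -0.095 1;-0.074 0.246 0.15 0 0 -0.095 1;-0.074 0.246 0.2 0 0 -0.095 1;-0.074 0.246 0.237 0 0 -0.095 1;-0.074 0.246 0.237 0 0 -0.095 1;-0.074 0.246 0.237 0 0 -0.095 1;-0.074 0.246 0.237 0 0 -0.095 1",
)

```text
clock: 7.52
eef_pos: [568.4, 58.2, 241.0]
tool_rot: [3.142, -0.005, 2.884]
force: [0.1, -0.9, -2.0]
width: 49.4
gripper_force: 63.1
```

```bash
python3 - <<'E'
from h import *
go(568,58.5,86,2.89)
E
```

```text
move [-0.001  0.001  0.517] [ 0.    -0.003 -0.004] rows>=3.7
```

Request:
move_arm(
  rows="0 0 0.06 0 0 0 1;0 0 0.12 0 0 0 1;0 0 0.18 0 0 0 1;0 0 0.24 0 0 0 1;0 0 0.3 0 0 0 1;0 0 0.36 0 0 0 1;0 0 0.42 0 0 0 1;0 0 0.47 0 0 0 1;0 0 0.49 0 0 0 1;0 0 0.505 0 0 0 1;0 0 0.515 0 0 0 1;0 0 0.515 0 0 0 1",
)

```text
clock: 8.52
eef_pos: [567.6, 59.1, 86.4]
tool_rot: [3.141, -0.005, 2.885]
force: [0.4, 0.1, -1.8]
width: 49.3
gripper_force: 63.1
```

Request:
move_arm(
  rows="0 0 0 0 0 0 0.1;0 0 0 0 0 0 0.1;0 0 0 0 0 0 0.1;0 0 0 0 0 0 0.1;0 0 0 0 0 0 0.1",
)

```text
clock: 8.93
eef_pos: [567.2, 59.2, 86.2]
tool_rot: [3.141, -0.006, 2.885]
force: [-0.6, 0.2, -1.4]
width: 49.8
gripper_force: 63.1
```

Request:
move_arm(
  rows="0 0 0 0 0 0 -0.5;0 0 0 0 0 0 -0.5;0 0 0 0 0 0 -0.5;0 0 0 0 0 0 -0.5;0 0 0 0 0 0 -0.5;0 0 -0.06 0 0 0 -0.5;0 0 -0.15 0 0 0 -0.5;0 0 -0.25 0 0 0 -0.5;0 0 -0.37 0 0 0 -0.5;0 0 -0.5 0 0 0 -0.5;0 0 -0.62 0 0 0 -0.5;0 0 -0.75 0 0 0 -0.5",
)

```text
clock: 9.93
eef_pos: [567.8, 58.7, 312.5]
tool_rot: [-3.141, -0.007, 2.885]
force: [0.9, -1.0, -0.1]
width: 64.1
gripper_force: 0.0
```

```bash
python3 - <<'E'
from h import *
go(520,-50,320,2.0);go(560,-215,250,1.32,[520,-50,320],2.0)
E
```

```text
move [ 0.062 -0.391 -0.025] [-0.002 -0.004  0.564] rows>=7.1
move [-0.556 -0.108  0.233] [ 0.    -0.     0.433] rows>=5.4
```

Request:
move_arm(
  rows="0.06 -0.13 -0.03 0 0 0 -1;0.06 -0.26 -0.03 0 0 0 -1;0.06 -0.39 -0.03 0 0 0 -1;0.06 -0.5 -0.03 0 0 0 -1;0.06 -0.62 -0.03 0 0 0 -1;0.06 -0.74 -0.03 0 0 0 -1;0.06 -0.86 -0.03 0 0 0 -1;0.06 -0.94 -0.03 0 0 0 -1;0.06 -0.94 -0.03 0 0 0 -1;0.06 -0.94 -0.03 0 0 0 -1",
)

```text
clock: 10.77
eef_pos: [478.8, -210.9, 319.8]
tool_rot: [-3.142, -0.007, 2.881]
force: [-0.3, 0.8, -0.2]
width: 85.5
gripper_force: 0.0
```

```bash
python3 - <<'E'
from h import *
s=read_state();print(s["eef_pos"],s["tool_rot"],s["qpos"].round(2))
d=get_image("wrist");c=cam(d,s);cv2.imwrite("pics/w4.png",d["img"][:,:,::-1])
sc,_=shot("scene","s4")
a=cv2.resize(cv2.imread("pics/w4.png"),None,fx=.75,fy=.75); b=cv2.resize(cv2.imread("pics/s4.png")[160:340,195:435],(480,360))[:,160:]
o=np.zeros((360,800,3),np.uint8);o[:,:480]=a;o[:,480:]=b;cv2.imwrite("pics/m4.png",o)
print(proj(c,[[562,-216,70],[555.5,-339,70]])*.75)
E
```

```text
[ 478.76851895 -210.89605134  319.77819737] [-3.14153622 -0.00673558  2.88113411] [ 0.82  0.43 -0.67  1.75  0.3   1.07  1.36]
[[252.31254493 213.91903878]
 [166.07909205 230.85686006]]
```

View pics/m4.png

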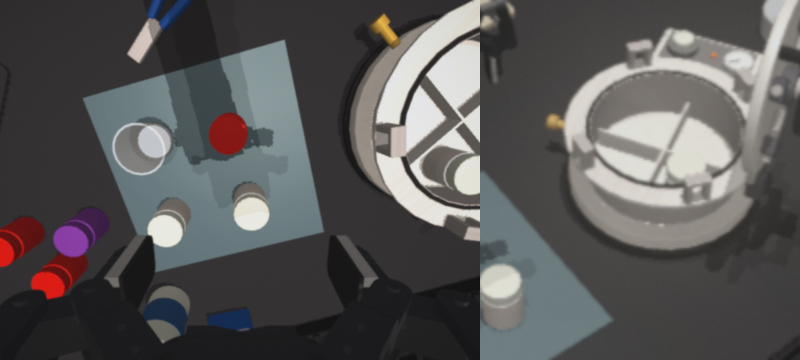

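Jar C stands upright in pocket 4, at right in the wrist view (465,170). Jars B (252,213) and A (166,231) are where predicted.

```bash
python3 - <<'E'
from h import *
go(562,-216,150,2.89)
E
```

```text
move [-0.275  0.044  0.565] [ 0.001 -0.004 -0.002] rows>=4.5
```

Request:
move_arm(
  rows="-0.14 0.02 0.1 0 0 0 -1;-0.275 0.04 0.2 0 0 0 -1;-0.275 0.045 0.3 0 0 0 -1;-0.275 0.045 0.4 0 0 0 -1;-0.275 0.045 0.5 0 -0.004 0 -1;-0.275 0.045 0.565 0 -0.004 0 -1;-0.275 0.045 0.565 0 -0.004 0 -1;-0.275 0.045 0.565 0 -0.004 0 -1",
)

```text
clock: 11.53
eef_pos: [561.9, -215.1, 149.6]
tool_rot: [3.141, -0.002, 2.888]
force: [0.7, -0.1, 0.7]
width: 85.4
gripper_force: 0.0
```

```bash
python3 - <<'E'
from h import *
go(562,-216,53,2.89)
E
```

```text
move [-0.002 -0.003  0.322] [ 0.001 -0.001 -0.002] rows>=2.3
```

Request:
move_arm(
  rows="0 0 0.11 0 0 0 -1;0 0 0.22 0 0 0 -1;0 0 0.28 0 0 0 -1;0 0 0.322 0 0 0 -1;0 0 0.322 0 0 0 -1;0 0 0.322 0 0 0 1;0 0 0.322 0 0 0 1;0 0 0.322 0 0 0 1;0 0 0.322 0 0 0 1;0 0 0.322 0 0 0 1;0 0 0.322 0 0 0 1;0 0 0.322 0 0 0 1",
)

```text
clock: 12.53
eef_pos: [563.1, -217.5, 55.9]
tool_rot: [-3.141, 0.004, 2.885]
force: [-2.1, -0.3, 7.7]
width: 49.2
gripper_force: 60.6
```

Request:
move_arm(
  rows="0 0 -0.1 0 0 0 1;0 0 -0.2 0 0 0 1;0 0 -0.3 0 0 0 1;0 0 -0.4 0 0 0 1;0 0 -0.5 0 0 0 1;0 0 -0.6 0 0 0 1;0 0 -0.7 0 0 0 1;0 0 -0.8 0 0 0 1;0 0 -0.8 0 0 0 1;0 0 -0.8 0 0 0 1",
)

```text
clock: 13.37
eef_pos: [562.5, -217.1, 296.0]
tool_rot: [-3.141, 0.005, 2.885]
force: [-0.3, -0.2, -2.0]
width: 49.2
gripper_force: 63.2
```

```bash
python3 - <<'E'
from h import *
go(447.7,89.5,270,2.89)
E
```

```text
move [0.63  0.891 0.083] [-0.001  0.003 -0.003] rows>=7.9
```

Request:
move_arm(
  rows="0.06 0.09 0 0 0 0 1;0.13 0.18 0 0 0 0 1;0.19 0.27 0 0 0 0 1;0.25 0.36 0 0 0 0 1;0.32 0.45 0 0 0 0 1;0.38 0.54 0 0 0 0 1;0.44 0.63 0 0 0 0 1;0.5 0.72 0 0 0 0 1;0.57 0.81 0.03 0 0 0 1;0.63 0.89 0.06 0 0 0 1;0.63 0.89 0.08 0 0 0 1;0.63 0.89 0.08 0 0 0 1",
)

```text
clock: 14.37
eef_pos: [444.4, 90.1, 267.8]
tool_rot: [-3.14, -0.004, 2.889]
force: [-0.1, -1.0, -2.5]
width: 49.2
gripper_force: 63.2
```

```bash
python3 - <<'E'
from h import *
go(447.7,89.5,88,2.89);print(read_state()["qpos"].round(2))
E
```

```text
move [-0.013  0.002  0.599] [-0.001 -0.002 -0.   ] rows>=4.3
[ 0.26  0.39 -0.71  1.99  0.33  0.88  0.69]
```

Request:
move_arm(
  rows="-0.01 0 0.08 0 0 0 1;-0.013 0.002 0.16 0 0 0 1;-0.013 0.002 0.24 0 0 0 1;-0.013 0.002 0.32 0 0 0 1;-0.013 0.002 0.4 0 0 0 1;-0.013 0.002 0.46 0 0 0 1;-0.013 0.002 0.52 0 0 0 1;-0.013 0.002 0.55 0 0 0 1;-0.013 0.002 0.57 0 0 0 1;-0.013 0.002 0.585 0 0 0 1;-0.013 0.002 0.597 0 0 0 1;-0.013 0.002 0.597 0 0 0 1",
)

```text
clock: 15.37
eef_pos: [450.8, 88.6, 90.2]
tool_rot: [-3.141, 0.0, 2.885]
force: [0.3, -0.1, -1.2]
width: 49.0
gripper_force: 63.2
```

Request:
move_arm(
  rows="0 0 0 0 0 0 -0.5;0 0 0 0 0 0 -0.5;0 0 0 0 0 0 -0.5;0 0 0 0 0 0 -0.5;0 0 0 0 0 0 -0.5;0 0 -0.06 0 0 0 -0.5;0 0 -0.15 0 0 0 -0.5;0 0 -0.25 0 0 0 -0.5;0 0 -0.37 0 0 0 -0.5;0 0 -0.5 0 0 0 -0.5;0 0 -0.62 0 0 0 -0.5;0 0 -0.75 0 0 0 -0.5",
)

```text
clock: 16.37
eef_pos: [449.8, 88.7, 316.9]
tool_rot: [-3.141, -0.001, 2.885]
force: [1.4, -0.2, -0.2]
width: 63.7
gripper_force: 0.0
```

```bash
python3 - <<'E'
from h import *
go(500,-60,320,2.2);go(500,-100,320,2.0)
E
```

```text
move [-0.288 -0.437 -0.01 ] [-0.    -0.     0.436] rows>=5.5
move [-0.321 -0.566 -0.01 ] [-0.    -0.     0.564] rows>=7.1
```

Request:
move_arm(
  rows="-0.06 -0.1 0 0 0 0.08 -1;-0.13 -0.22 0 0 0 0.16 -1;-0.2 -0.33 0 0 0 0.24 -1;-0.26 -0.45 0 0 0 0.32 -1;-0.32 -0.57 0 0 0 0.4 -1;-0.32 -0.57 0 0 0 0.48 -1;-0.32 -0.57 0 0 0 0.56 -1;-0.32 -0.57 0 0 0 0.56 -1",
)

```text
clock: 17.03
eef_pos: [499.8, -101.7, 315.2]
tool_rot: [-3.141, 0.0, 2.0]
force: [-0.5, 0.7, 0.5]
width: 85.5
gripper_force: 0.0
```

```bash
python3 - <<'E'
from h import *
go(555,-290,240,1.32)
E
```

```text
move [-0.647 -0.094  0.251] [-0.     0.     0.433] rows>=5.4
```

Request:
move_arm(
  rows="-0.13 -0.02 0 0 0 0.08 -1;-0.26 -0.04 0 0 0 0.16 -1;-0.39 -0.06 0.05 0 0 0.24 -1;-0.52 -0.08 0.1 0 0 0.32 -1;-0.645 -0.094 0.2 0 0 0.4 -1;-0.645 -0.094 0.25 0 0 0.433 -1;-0.645 -0.094 0.25 0 0 0.433 -1;-0.645 -0.094 0.25 0 0 0.433 -1",
)

```text
clock: 17.7
eef_pos: [555.4, -286.8, 239.4]
tool_rot: [-3.139, -0.002, 1.33]
force: [0.3, 0.9, -0.1]
width: 85.3
gripper_force: 0.0
```

```bash
python3 - <<'E'
from h import *
s=read_state();d=get_image("wrist");c=cam(d,s);cv2.imwrite("pics/w5.png",d["img"][:,:,::-1])
shot("scene","s5")
a=cv2.resize(cv2.imread("pics/w5.png"),None,fx=.75,fy=.75); b=cv2.resize(cv2.imread("pics/s5.png")[160:340,275:435],(320,360))
o=np.zeros((360,800,3),np.uint8);o[:,:480]=a;o[:,480:]=b;cv2.imwrite("pics/m5.png",o)
print(proj(c,[[555.5,-339,70]])*.75)
go(555.5,-339,140,1.32)
E
```

```text
[[252.81671463 215.78757222]]
move [-0.172  0.037  0.339] [ 0.001 -0.001  0.007] rows>=2.7
```

View pics/m5.png

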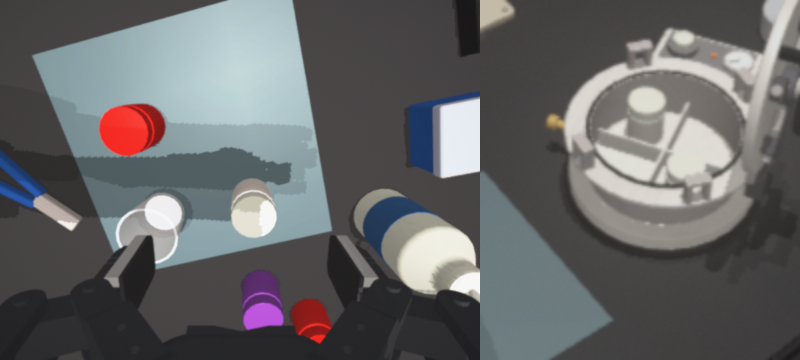

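```bash
python3 - <<'E'
from h import *
d,c=shot("scene")
for z in (150,180,200): print(z,unproj(c,(200,358),z)[:2].round(),unproj(c,(243,366),z)[:2].round())
E
```

```text
150 [ 632. -463.] [ 698. -400.]
180 [ 650. -466.] [ 714. -405.]
200 [ 662. -468.] [ 725. -408.]
```

Request:
move_arm(
  rows="-0.09 0.02 0.05 0 0 0 -1;-0.172 0.037 0.15 0 0 0.007 -1;-0.172 0.037 0.25 0 0 0.007 -1;-0.172 0.037 0.34 0 0 0.007 -1;-0.172 0.037 0.34 0 0 0.007 -1;-0.172 0.037 0.34 0 0 0.007 -1;-0.172 0.037 0.34 0 0 0.007 -1",
)

```text
clock: 18.43
eef_pos: [556.0, -340.7, 140.9]
tool_rot: [3.138, 0.0, 1.316]
force: [0.8, 0.2, -0.6]
width: 85.4
gripper_force: 0.0
```

```bash
python3 - <<'E'
from h import *
go(555.5,-339,53,1.32)
E
```

```text
move [ 0.005 -0.004  0.293] [ 0.002  0.    -0.002] rows>=2.1
```

Request:
move_arm(
  rows="0.005 0 0.11 0 0 0 -1;0.005 -0.003 0.2 0 0 0 -1;0.005 -0.003 0.26 0 0 0 -1;0.005 -0.003 0.293 0 0 0 -1;0.005 -0.003 0.293 0 0 0 -1;0.005 -0.003 0.293 0 0 0 1;0.005 -0.003 0.293 0 0 0 1;0.005 -0.003 0.293 0 0 0 1;0.005 -0.003 0.293 0 0 0 1;0.005 -0.003 0.293 0 0 0 1;0.005 -0.003 0.293 0 0 0 1;0.005 -0.003 0.293 0 0 0 1",
)

```text
clock: 19.43
eef_pos: [555.2, -340.2, 53.0]
tool_rot: [3.138, 0.001, 1.314]
force: [-1.2, -0.2, 6.8]
width: 49.2
gripper_force: 61.4
```

Request:
move_arm(
  rows="0 0 -0.1 0 0 0 1;0 0 -0.2 0 0 0 1;0 0 -0.3 0 0 0 1;0 0 -0.4 0 0 0 1;0 0 -0.5 0 0 0 1;0 0 -0.6 0 0 0 1;0 0 -0.7 0 0 0 1;0 0 -0.75 0 0 0 1;0 0 -0.75 0 0 0 1;0 0 -0.75 0 0 0 1",
)

```text
clock: 20.27
eef_pos: [553.9, -339.6, 276.9]
tool_rot: [3.139, 0.001, 1.314]
force: [1.0, 0.5, -1.6]
width: 49.2
gripper_force: 62.5
```

```bash
python3 - <<'E'
from h import *
go(510,-140,270,1.32);go(492.5,13.7,270,1.32,[510,-140,270],1.32)
E
```

```text
move [ 0.606 -0.311  0.022] [ 0.002  0.001 -0.004] rows>=4.9
move [ 0.482 -0.184 -0.   ] [0. 0. 0.] rows>=3.7
```

Request:
move_arm(
  rows="0.1 -0.05 0 0 0 0 1;0.2 -0.1 0 0 0 0 1;0.3 -0.15 0 0 0 0 1;0.4 -0.2 0 0 0 0 1;0.5 -0.25 0 0 0 0 1;0.6 -0.3 0 0 0 0 1;0.7 -0.35 0 0 0 0 1;0.8 -0.39 0 0 0 0 1;0.9 -0.43 0 0 0 0 1;1 -0.47 0 0 0 0 1;1 -0.49 0 0 0 0 1;1 -0.49 0 0 0 0 1",
)

```text
clock: 21.27
eef_pos: [485.4, -9.7, 274.3]
tool_rot: [-3.138, 0.001, 1.319]
force: [-0.3, -0.9, -1.4]
width: 49.2
gripper_force: 62.6
```

```bash
python3 - <<'E'
from h import *
go(492.5,13.7,240,1.32)
E
```

```text
move [0.081 0.004 0.114] [-0.002  0.    -0.   ] rows>=1.0
```

Request:
move_arm(
  rows="0.04 0.004 0.03 0 0 0 1;0.08 0.004 0.07 0 0 0 1;0.08 0.004 0.11 0 0 0 1;0.08 0.004 0.11 0 0 0 1;0.08 0.004 0.11 0 0 0 1",
)

```text
clock: 21.68
eef_pos: [494.1, 9.4, 241.4]
tool_rot: [-3.139, 0.002, 1.312]
force: [0.7, -0.8, 0.3]
width: 49.4
gripper_force: 62.6
```

```bash
python3 - <<'E'
from h import *
go(492.5,13.7,86,1.32)
E
```

```text
move [ 0.013 -0.008  0.518] [-0.002  0.001 -0.005] rows>=3.7
```

Request:
move_arm(
  rows="0.014 -0.007 0.04 0 0 0 1;0.014 -0.007 0.08 0 0 0 1;0.014 -0.007 0.14 0 0 0 1;0.014 -0.007 0.2 0 0 0 1;0.014 -0.007 0.27 0 0 0 1;0.014 -0.007 0.34 0 0 0 1;0.014 -0.007 0.4 0 0 0 1;0.014 -0.007 0.45 0 0 0 1;0.014 -0.007 0.48 0 0 0 1;0.014 -0.007 0.5 0 0 0 1;0.014 -0.007 0.515 0 0 0 1;0.014 -0.007 0.515 0 0 0 1",
)

```text
clock: 22.68
eef_pos: [494.0, 15.2, 87.7]
tool_rot: [3.142, 0.0, 1.314]
force: [-0.3, -0.1, -1.2]
width: 48.8
gripper_force: 62.6
```

Request:
move_arm(
  rows="0 0 0 0 0 0 -0.5;0 0 0 0 0 0 -0.5;0 0 0 0 0 0 -0.5;0 0 0 0 0 0 -0.5;0 0 0 0 0 0 -0.5;0 0 -0.06 0 0 0 -0.5;0 0 -0.15 0 0 0 -0.5;0 0 -0.25 0 0 0 -0.5;0 0 -0.37 0 0 0 -0.5;0 0 -0.5 0 0 0 -0.5;0 0 -0.62 0 0 0 -0.5;0 0 -0.75 0 0 0 -0.5",
)

```text
clock: 23.68
eef_pos: [493.1, 15.5, 314.7]
tool_rot: [-3.141, 0.0, 1.314]
force: [0.2, 0.3, -0.0]
width: 63.9
gripper_force: 0.0
```

```bash
python3 - <<'E'
from h import *
s=read_state();d=get_image("wrist");c=cam(d,s);cv2.imwrite("pics/w6.png",d["img"][:,:,::-1])
d,cs=shot("scene","s6");shot("side","d6")
a=cv2.resize(cv2.imread("pics/w6.png"),None,fx=.625,fy=.625)
o=np.zeros((600,800,3),np.uint8);o[:300,:400]=a;o[:300,400:]=cv2.resize(cv2.imread("pics/s6.png")[150:270,320:480],(400,300))
o[300:,:400]=cv2.resize(cv2.imread("pics/d6.png")[190:340,170:370],(400,300));o[300:,400:]=cv2.resize(cv2.imread("pics/s6.png"),(400,300))
cv2.imwrite("pics/m6.png",o)
E
```

```text
(no output)
```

View pics/m6.png

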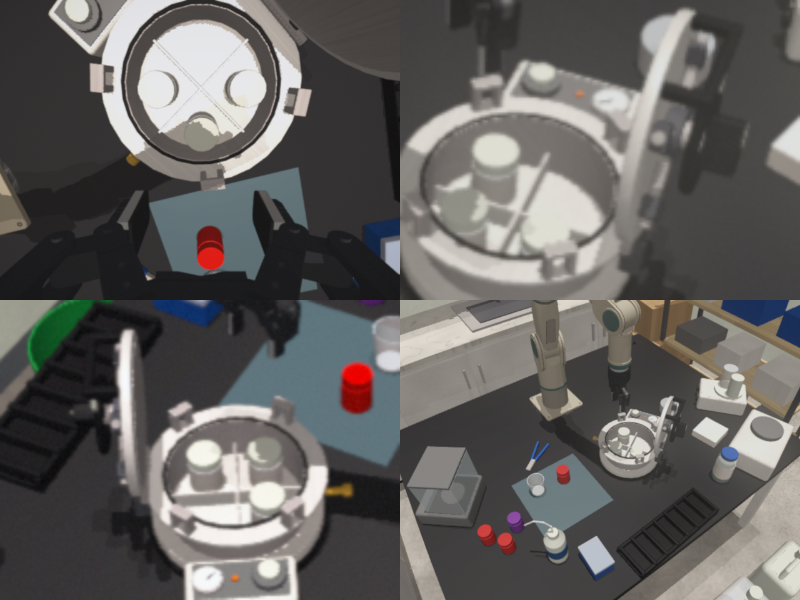

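All three jars stand upright in separate compartments, and no other white jar is on the bench. Next is the lid: I'll raise the arm and look at the handle from above.

```bash
python3 - <<'E'
from h import *
go(493,15,450,1.6);go(630,140,450,2.105)
E
```

```text
move [-0.004 -0.005 -0.447] [ 0.005 -0.001 -0.182] rows>=3.2
move [ 0.515  0.331 -0.443] [ 0.005  0.001 -0.504] rows>=6.3
```

Request:
move_arm(
  rows="0 0 -0.13 0 0 0 0.1;0 0 -0.26 0 0 -0.07 0.1;0 0 -0.4 0 0 -0.14 0.1;0 0 -0.445 0 0 -0.2 0.1;0.1 0.06 -0.445 0 0 -0.26 0.1;0.2 0.13 -0.445 0 0 -0.33 0.1;0.3 0.2 -0.445 0 0 -0.4 0.1;0.4 0.26 -0.445 0 0 -0.47 0.1;0.515 0.33 -0.445 0 0 -0.505 0.1;0.515 0.33 -0.445 0 0 -0.505 0.1;0.515 0.33 -0.445 0 0 -0.505 0.1;0.515 0.33 -0.445 0 0 -0.505 0.1",
)

```text
clock: 24.83
eef_pos: [628.3, 139.5, 444.5]
tool_rot: [-3.138, -0.0, 2.107]
force: [-0.6, 0.5, 0.2]
width: 38.6
gripper_force: 0.0
```

```bash
python3 - <<'E'
from h import *
from fit import W
s=read_state();print(s["eef_pos"],s["tool_rot"],s["width"]);d=get_image("wrist");c=cam(d,s);cv2.imwrite("pics/w7.png",d["img"][:,:,::-1]);np.save("w7T.npy",c["T"])
for th in (1.4,1.5,1.6,1.7):
    print(th,proj(c,W([508,74,.534],[[128-220*np.cos(th)+52*np.sin(th),y,112+220*np.sin(th)+52*np.cos(th)] for y in (-44,0,44)])).round(1).tolist())
E
```

```text
jar [ 556.1 -342.4] [ 549.4 -333. ]
jar [ 564.2 -219.9] [ 555.9 -210.2]
jar [ 677.4 -204.1] [ 670.7 -197. ]
[628.25575214 138.59411452 446.20770724] [-3.14037240e+00  9.79904627e-04  2.10577299e+00] 38.288512858502074
1.4 [[328.6, 305.4], [329.0, 241.2], [329.5, 169.9]]
1.5 [[362.4, 303.8], [364.5, 240.1], [366.9, 169.4]]
1.6 [[394.4, 300.7], [398.1, 238.0], [402.3, 168.6]]
1.7 [[423.7, 296.5], [428.8, 235.2], [434.4, 167.5]]
```

View pics/w7.png

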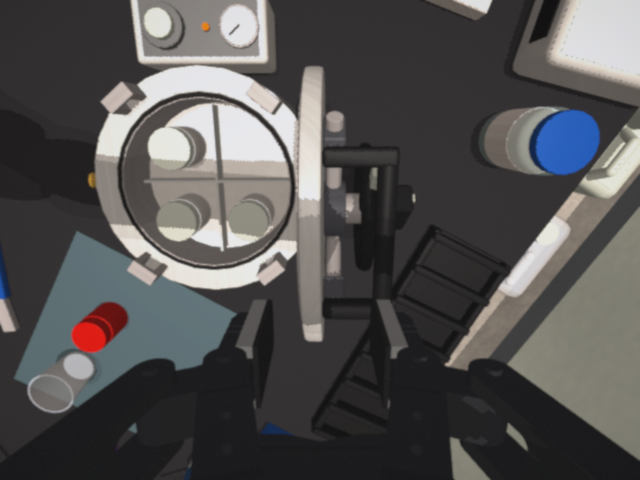

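The bar runs from (389,152) to (384,308), which puts the lid at about 1.57 rad.

```bash
python3 - <<'E'
from h import *
d,c=shot("wrist");c["T"]=np.load("w7T.npy");print(unproj(c,(387,232),332),unproj(c,(389,157),332),unproj(c,(384.5,303),332))
go(663,165.5,400,2.105);go(663,165.5,327,2.105)
E
```

```text
[659.630324   168.79925264 332.        ] [634.97514309 208.37952    332.        ] [685.37387865 126.69318883 332.        ]
move [0.018 0.145 0.157] [0.    0.001 0.   ] rows>=1.5
move [0.019 0.145 0.4  ] [0.    0.001 0.   ] rows>=3.1
```

Request:
move_arm(
  rows="0.02 0.1 0.05 0 0 0 0.1;0.02 0.145 0.1 0 0 0 0.1;0.02 0.145 0.15 0 0 0 0.1;0.02 0.145 0.2 0 0 0 0.1;0.02 0.145 0.27 0 0 0 0.1;0.02 0.145 0.34 0 0 0 0.1;0.02 0.145 0.39 0 0 0 0.1;0.02 0.145 0.4 0 0 0 0.1;0.02 0.145 0.4 0 0 0 0.1",
)

```text
clock: 25.78
eef_pos: [662.7, 166.2, 326.0]
tool_rot: [-3.14, 0.0, 2.106]
force: [0.1, 0.2, -0.3]
width: 38.3
gripper_force: 0.0
```

Request:
move_arm(
  rows="0 0 0 0 0 0 1;0 0 0 0 0 0 1;0 0 0 0 0 0 1;0 0 0 0 0 0 1;0 0 0 0 0 0 1",
)

```text
clock: 26.2
eef_pos: [663.3, 167.0, 327.6]
tool_rot: [3.141, 0.001, 2.107]
force: [-3.2, -1.8, 5.6]
width: 11.8
gripper_force: 58.6
```

```bash
python3 - <<'E'
import numpy as np
th=np.linspace(1.568,0,37);x=128-220*np.cos(th)+52*np.sin(th);z=112+220*np.sin(th)+52*np.cos(th)
for k in range(3):
    i=k*12;print(";".join("0 %.3f %.3f 0 0 0 1"%((x[j]-x[i])/300,-(z[j]-z[i])/300) for j in range(i+1,i+13)))
E
```

```text
0 -0.032 -0.007 0 0 0 1;0 -0.064 -0.012 0 0 0 1;0 -0.097 -0.016 0 0 0 1;0 -0.130 -0.019 0 0 0 1;0 -0.163 -0.020 0 0 0 1;0 -0.195 -0.019 0 0 0 1;0 -0.228 -0.018 0 0 0 1;0 -0.261 -0.014 0 0 0 1;0 -0.293 -0.010 0 0 0 1;0 -0.326 -0.004 0 0 0 1;0 -0.358 0.004 0 0 0 1;0 -0.389 0.012 0 0 0 1
0 -0.031 0.010 0 0 0 1;0 -0.062 0.022 0 0 0 1;0 -0.092 0.035 0 0 0 1;0 -0.122 0.049 0 0 0 1;0 -0.151 0.064 0 0 0 1;0 -0.179 0.081 0 0 0 1;0 -0.206 0.099 0 0 0 1;0 -0.233 0.118 0 0 0 1;0 -0.259 0.138 0 0 0 1;0 -0.284 0.159 0 0 0 1;0 -0.308 0.182 0 0 0 1;0 -0.331 0.205 0 0 0 1
0 -0.022 0.024 0 0 0 1;0 -0.043 0.050 0 0 0 1;0 -0.063 0.076 0 0 0 1;0 -0.081 0.103 0 0 0 1;0 -0.099 0.131 0 0 0 1;0 -0.115 0.159 0 0 0 1;0 -0.130 0.189 0 0 0 1;0 -0.143 0.218 0 0 0 1;0 -0.156 0.249 0 0 0 1;0 -0.167 0.280 0 0 0 1;0 -0.176 0.311 0 0 0 1;0 -0.184 0.343 0 0 0 1
```

Request:
move_arm(
  rows="0 -0.032 -0.007 0 0 0 1;0 -0.064 -0.012 0 0 0 1;0 -0.097 -0.016 0 0 0 1;0 -0.130 -0.019 0 0 0 1;0 -0.163 -0.020 0 0 0 1;0 -0.195 -0.019 0 0 0 1;0 -0.228 -0.018 0 0 0 1;0 -0.261 -0.014 0 0 0 1;0 -0.293 -0.010 0 0 0 1;0 -0.326 -0.004 0 0 0 1;0 -0.358 0.004 0 0 0 1;0 -0.389 0.012 0 0 0 1",
)

```text
clock: 27.2
eef_pos: [567.1, 109.7, 326.2]
tool_rot: [3.128, 0.003, 2.108]
force: [4.0, 0.0, 8.7]
width: 10.7
gripper_force: 63.1
```

Request:
move_arm(
  rows="0 -0.031 0.010 0 0 0 1;0 -0.062 0.022 0 0 0 1;0 -0.092 0.035 0 0 0 1;0 -0.122 0.049 0 0 0 1;0 -0.151 0.064 0 0 0 1;0 -0.179 0.081 0 0 0 1;0 -0.206 0.099 0 0 0 1;0 -0.233 0.118 0 0 0 1;0 -0.259 0.138 0 0 0 1;0 -0.284 0.159 0 0 0 1;0 -0.308 0.182 0 0 0 1;0 -0.331 0.205 0 0 0 1",
)

```text
clock: 28.2
eef_pos: [479.2, 57.4, 262.5]
tool_rot: [3.136, 0.002, 2.107]
force: [-1.9, -0.9, 7.7]
width: 11.0
gripper_force: 68.1
```

Request:
move_arm(
  rows="0 -0.022 0.024 0 0 0 1;0 -0.043 0.050 0 0 0 1;0 -0.063 0.076 0 0 0 1;0 -0.081 0.103 0 0 0 1;0 -0.099 0.131 0 0 0 1;0 -0.115 0.159 0 0 0 1;0 -0.130 0.189 0 0 0 1;0 -0.143 0.218 0 0 0 1;0 -0.156 0.249 0 0 0 1;0 -0.167 0.280 0 0 0 1;0 -0.176 0.311 0 0 0 1;0 -0.184 0.343 0 0 0 1",
)

```text
clock: 29.2
eef_pos: [430.4, 28.3, 158.4]
tool_rot: [3.141, 0.001, 2.107]
force: [-3.5, -4.4, 4.3]
width: 10.8
gripper_force: 72.9
```

Request:
move_arm(
  rows="0 0 0.005 0 0 0 1;0 0 0.01 0 0 0 1;0 0 0.01 0 0 0 1;0 0 0.01 0 0 0 1",
)

```text
clock: 29.53
eef_pos: [429.3, 27.8, 155.1]
tool_rot: [-3.139, -0.0, 2.107]
force: [-1.4, -3.9, -7.4]
width: 10.8
gripper_force: 70.7
```

Request:
move_arm(
  rows="0 0 0.01 0 0 0 1;0 0 0.02 0 0 0 1;0 0 0.03 0 0 0 1;0 0 0.03 0 0 0 1",
)

```text
clock: 29.87
eef_pos: [429.5, 27.3, 151.5]
tool_rot: [-3.14, 0.006, 2.107]
force: [-17.8, -7.6, 70.1]
width: 10.9
gripper_force: 82.4
```

Request:
move_arm(
  rows="0 0 -0.02 0 0 0 1;0 0 -0.025 0 0 0 1;0 0 -0.025 0 0 0 0.35;0 0 -0.025 0 0 0 0.35;0 0 -0.025 0 0 0 0.35;0 0 -0.1 0 0 0 0.35;0 0 -0.2 0 0 0 0.35;0 0 -0.3 0 0 0 0.35;0 0 -0.4 0 0 0 0.35;0 0 -0.5 0 0 0 0.35;0 0 -0.5 0 0 0 0.35;0 0 -0.5 0 0 0 0.35",
)

```text
clock: 30.87
eef_pos: [431.7, 29.4, 297.9]
tool_rot: [3.137, 0.002, 2.108]
force: [0.9, -0.1, -0.1]
width: 28.1
gripper_force: 0.0
```

```bash
python3 - <<'E'
from h import *
from fit import W
s=read_state();print(s["eef_pos"],s["tool_rot"],s["width"]);d=get_image("wrist");c=cam(d,s);cv2.imwrite("pics/w8.png",d["img"][:,:,::-1]);np.save("w8T.npy",c["T"])
q=[508,74,.534]
print("bar,wheeltop,rim(124+40)pointer",proj(c,W(q,[[-92,0,164],[0,0,196],[-55,0,164]])).round(1))
shot("side","d8")
o=np.zeros((480,800,3),np.uint8);o[:360,:480]=cv2.resize(cv2.imread("pics/w8.png"),(480,360));o[:360,480:]=cv2.resize(cv2.imread("pics/d8.png")[200:335,220:340],(320,360));cv2.imwrite("pics/m8.png",o)
E
```

```text
jar [ 556.1 -342.4] [ 549.4 -333. ]
jar [ 564.2 -219.9] [ 555.9 -210.2]
jar [ 677.4 -204.1] [ 670.7 -197. ]
[429.89500063  28.82160447 295.81774198] [-3.14130406e+00 -3.35784088e-04  2.10774374e+00] 27.462232356238722
bar,wheeltop,rim(124+40)pointer [[317.6 240.9]
 [468.3 255.9]
 [371.5 241. ]]
```

View pics/m8.png

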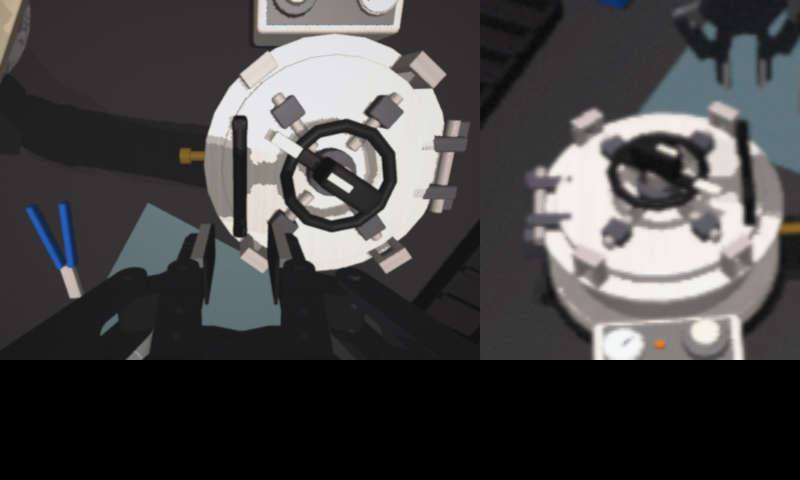

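The lid is shut. The pointer tab at (285,147) shows the wheel already about 0.5 rad clockwise from the handle. I'll move above the hub to measure its angle and centre.

```bash
python3 - <<'E'
from h import *
go(508,75,290,3.15)
E
```

```text
move [-0.001  0.304  0.017] [-0.001 -0.001 -0.663] rows>=8.3
```

Request:
move_arm(
  rows="0 0.1 0 0 0 -0.07 0;0 0.2 0 0 0 -0.15 0;0 0.3 0.01 0 0 -0.22 0;0 0.3 0.015 0 0 -0.3 0;0 0.3 0.015 0 0 -0.37 0;0 0.3 0.015 0 0 -0.44 0;0 0.3 0.015 0 0 -0.52 0;0 0.3 0.015 0 0 -0.6 0;0 0.3 0.015 0 0 -0.66 0;0 0.3 0.015 0 0 -0.66 0;0 0.3 0.015 0 0 -0.66 0;0 0.3 0.015 0 0 -0.66 0",
)

```text
clock: 32.07
eef_pos: [507.2, 74.6, 291.2]
tool_rot: [3.142, -0.001, -3.141]
force: [0.4, 0.7, 0.4]
width: 42.9
gripper_force: 0.0
```

```bash
python3 - <<'E'
from h import *
s=read_state();print(s["qpos"].round(2),s["eef_pos"],s["tool_rot"],s["width"]);d=get_image("wrist");c=cam(d,s);cv2.imwrite("pics/w9.png",d["img"][:,:,::-1]);np.save("w9T.npy",c["T"])
print(proj(c,[[508,75,196],[508,75,164],[428.8,28.2,164]]))
crop("w9","c9",160,100,320,240,2.5)
E
```

```text
[ 0.35  0.47 -0.8   1.82  0.39  1.02  0.96] [507.21718172  74.63208754 291.21488404] [ 3.14151231e+00 -1.22486559e-03 -3.14143468e+00] 42.88911356923091
[[320.51749919 256.53128062]
 [320.5990278  241.53372801]
 [244.52288259 118.19617459]]
```

View pics/c9.png

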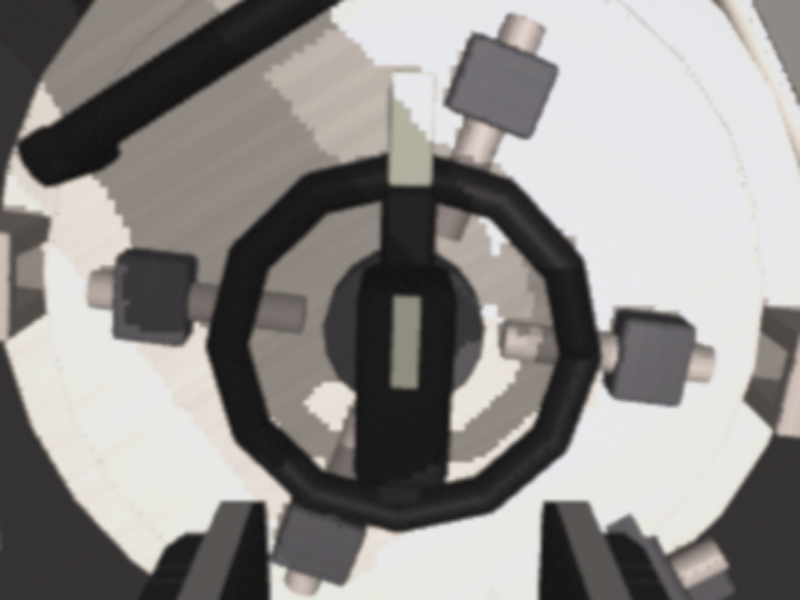

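The block axis is at world yaw about 178.8°. That puts the wheel at about 0.56 rad, with about 5.73 rad left to turn in two strokes. I'll lower onto the block and grip it.

```bash
python3 - <<'E'
from h import *
go(506.5,75,183,3.12)
E
```

```text
move [0.002 0.001 0.361] [-0.    -0.001  0.014] rows>=2.6
```

Request:
move_arm(
  rows="0.002 0 0.1 0 0 0.014 0;0.002 0 0.2 0 0 0.014 0;0.002 0 0.28 0 0 0.014 0;0.002 0 0.33 0 0 0.014 0;0.002 0 0.36 0 0 0.014 0;0.002 0 0.36 0 0 0.014 0;0.002 0 0.36 0 0 0.014 0",
)

```text
clock: 32.7
eef_pos: [507.1, 75.0, 184.1]
tool_rot: [3.141, 0.0, 3.122]
force: [-0.3, 0.3, 0.5]
width: 42.6
gripper_force: 0.0
```

Request:
move_arm(
  rows="0 0 0 0 0 0 1;0 0 0 0 0 0 1;0 0 0 0 0 0 1;0 0 0 0 0 0 1;0 0 0 0 0 0 1",
)

```text
clock: 33.12
eef_pos: [507.7, 74.6, 185.2]
tool_rot: [-3.141, 0.003, 3.122]
force: [-1.1, -1.6, 5.9]
width: 23.3
gripper_force: 59.3
```

Request:
move_arm(
  rows="0 0 0 0 0 0.076 1;0 0 0 0 0 0.152 1;0 0 0 0 0 0.228 1;0 0 0 0 0 0.304 1;0 0 0 0 0 0.38 1;0 0 0 0 0 0.456 1;0 0 0 0 0 0.532 1;0 0 0 0 0 0.608 1;0 0 0 0 0 0.684 1;0 0 0 0 0 0.76 1;0 0 0 0 0 0.836 1;0 0 0 0 0 0.912 1",
)

```text
clock: 34.12
eef_pos: [508.2, 75.3, 185.2]
tool_rot: [3.138, -0.0, 1.685]
force: [1.1, 0.7, 3.0]
width: 23.0
gripper_force: 58.8
```

Request:
move_arm(
  rows="0 0 0 0 0 0.076 1;0 0 0 0 0 0.152 1;0 0 0 0 0 0.228 1;0 0 0 0 0 0.304 1;0 0 0 0 0 0.38 1;0 0 0 0 0 0.456 1;0 0 0 0 0 0.532 1;0 0 0 0 0 0.608 1;0 0 0 0 0 0.684 1;0 0 0 0 0 0.76 1;0 0 0 0 0 0.836 1;0 0 0 0 0 0.912 1",
)

```text
clock: 35.12
eef_pos: [509.1, 74.7, 185.3]
tool_rot: [3.141, -0.005, 0.252]
force: [3.2, -1.5, 2.4]
width: 22.8
gripper_force: 58.7
```

```bash
python3 - <<'E'
from h import *
s=read_state();print(s["qpos"].round(2),s["eef_pos"],s["tool_rot"],s["width"])
E
```

```text
[-0.29  0.52  0.13  1.96 -0.11  0.66 -1.41] [509.06516039  74.73627041 185.26682238] [ 3.14091209 -0.00518234  0.25181158] 22.802532865470592
```

Request:
move_arm(
  rows="0 0 0 0 0 0 0;0 0 0 0 0 0 0;0 0 0 0 0 0 0;0 0 -0.08 0 0 0 0;0 0 -0.17 0 0 0 0;0 0 -0.17 0 0 -0.07 0;0 0 -0.17 0 0 -0.14 0;0 0 -0.17 0 0 -0.21 0;0 0 -0.17 0 0 -0.28 0;0 0 -0.17 0 0 -0.35 0;0 0 -0.17 0 0 -0.42 0;0 0 -0.17 0 0 -0.49 0",
)

```text
clock: 36.12
eef_pos: [506.5, 74.6, 234.9]
tool_rot: [-3.141, 0.0, 1.034]
force: [-0.2, 0.7, -0.4]
width: 42.6
gripper_force: 0.0
```

Request:
move_arm(
  rows="0 0 0 0 0 -0.07 0;0 0 0 0 0 -0.14 0;0 0 0 0 0 -0.22 0;0 0 0 0 0 -0.3 0;0 0 0 0 0 -0.37 0;0 0 0 0 0 -0.45 0;0 0 0 0 0 -0.53 0;0 0 0 0 0 -0.61 0;0 0 0 0 0 -0.68 0;0 0 0 0 0 -0.76 0;0 0 0 0 0 -0.83 0;0 0 0 0 0 -0.9 0",
)

```text
clock: 37.12
eef_pos: [506.6, 74.5, 234.9]
tool_rot: [-3.142, -0.0, 2.448]
force: [-0.2, -0.8, 0.2]
width: 42.7
gripper_force: 0.0
```

```bash
python3 - <<'E'
from h import *
go(508.5,75,234,3.393);s=read_state();print(s["qpos"].round(2))
E
```

```text
move [-0.004  0.005  0.003] [ 0.    -0.    -0.602] rows>=7.6
[ 0.12  0.48 -0.46  1.9   0.28  0.83  0.39]
```

Request:
move_arm(
  rows="0 0 0 0 0 -0.08 0;0 0 0 0 0 -0.15 0;0 0 0 0 0 -0.23 0;0 0 0 0 0 -0.3 0;0 0 0 0 0 -0.38 0;0 0 0 0 0 -0.46 0;0 0 0 0 0 -0.53 0;0 0 0 0 0 -0.602 0;-0.004 0.004 0 0 0 -0.602 0;-0.004 0.004 0 0 0 -0.602 0",
)

```text
clock: 37.95
eef_pos: [508.8, 74.6, 234.9]
tool_rot: [3.141, 0.0, -2.899]
force: [-0.0, -0.4, 0.2]
width: 43.0
gripper_force: 0.0
```

```bash
python3 - <<'E'
from h import *
go(507.7,75,184,3.393)
s=read_state();d=get_image("wrist");c=cam(d,s);cv2.imwrite("pics/w10.png",d["img"][:,:,::-1]);print(s["tool_rot"],proj(c,[[508,75,196]]))
crop("w10","c10",160,100,320,240,2)
E
```

```text
move [0.003 0.002 0.17 ] [ 0.     0.    -0.006] rows>=1.2
[ 3.14113090e+00  2.52423613e-04 -2.89947559e+00] [[320.99331681 291.9334428 ]]
```

View pics/c10.png

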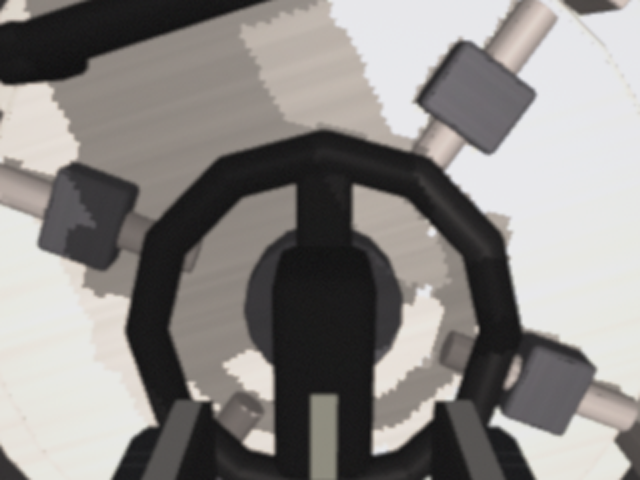

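The wheel has turned and its block is aligned, with the pointer end now at the bottom and the bolts partly out. Regripping.

Request:
move_arm(
  rows="0.003 0.002 0.06 0 0 -0.006 0;0.003 0.002 0.12 0 0 -0.006 0;0.003 0.002 0.17 0 0 -0.006 0;0.003 0.002 0.17 0 0 -0.006 0;0.003 0.002 0.17 0 0 -0.006 0;0.003 0.002 0.17 0 0 -0.006 1;0.003 0.002 0.17 0 0 -0.006 1;0.003 0.002 0.17 0 0 -0.006 1;0.003 0.002 0.17 0 0 -0.006 1;0.003 0.002 0.17 0 0 -0.006 1",
)

```text
clock: 38.83
eef_pos: [508.4, 74.6, 185.1]
tool_rot: [-3.14, 0.002, -2.889]
force: [-0.1, -2.5, 6.7]
width: 22.9
gripper_force: 59.5
```

Request:
move_arm(
  rows="0 0 0 0 0 0.076 1;0 0 0 0 0 0.152 1;0 0 0 0 0 0.228 1;0 0 0 0 0 0.304 1;0 0 0 0 0 0.38 1;0 0 0 0 0 0.456 1;0 0 0 0 0 0.532 1;0 0 0 0 0 0.608 1;0 0 0 0 0 0.684 1;0 0 0 0 0 0.76 1;0 0 0 0 0 0.836 1;0 0 0 0 0 0.912 1",
)

```text
clock: 39.83
eef_pos: [508.4, 74.6, 185.1]
tool_rot: [3.14, 0.002, 1.957]
force: [0.0, -2.7, 5.3]
width: 22.7
gripper_force: 59.3
```

Request:
move_arm(
  rows="0 0 0 0 0 0.076 1;0 0 0 0 0 0.152 1;0 0 0 0 0 0.228 1;0 0 0 0 0 0.304 1;0 0 0 0 0 0.38 1;0 0 0 0 0 0.456 1;0 0 0 0 0 0.532 1;0 0 0 0 0 0.608 1;0 0 0 0 0 0.684 1;0 0 0 0 0 0.76 1;0 0 0 0 0 0.836 1;0 0 0 0 0 0.908 1",
)

```text
clock: 40.83
eef_pos: [508.3, 74.6, 185.1]
tool_rot: [3.14, -0.002, 0.531]
force: [0.2, -2.9, 6.8]
width: 23.1
gripper_force: 59.4
```

Request:
move_arm(
  rows="0 0 0 0 0 0 1;0 0 0 0 0 0 1;0 0 0 0 0 0 0;0 0 0 0 0 0 0;0 0 0 0 0 0 0;0 0 -0.1 0 0 0 0;0 0 -0.2 0 0 0 0;0 0 -0.3 0 0 0 0;0 0 -0.35 0 0 0 0;0 0 -0.35 0 0 0 0",
)

```text
clock: 41.67
eef_pos: [509.7, 75.8, 292.4]
tool_rot: [3.14, -0.007, 0.537]
force: [-0.2, -0.8, -1.1]
width: 42.8
gripper_force: 0.0
```

```bash
python3 - <<'E'
from h import *
s=read_state();d=get_image("wrist");c=cam(d,s);cv2.imwrite("pics/w11.png",d["img"][:,:,::-1]);np.save("w11T.npy",c["T"]);print(s["tool_rot"],s["eef_pos"],s["qpos"].round(2))
cv2.imwrite("pics/m11.png",cv2.resize(d["img"][:,:,::-1],(800,600)))
E
```

```text
[ 3.13961306 -0.00721127  0.53704483] [509.68018784  75.8137509  292.40228034] [-0.33  0.38  0.18  1.84 -0.09  0.92 -1.14]
```

View pics/m11.png

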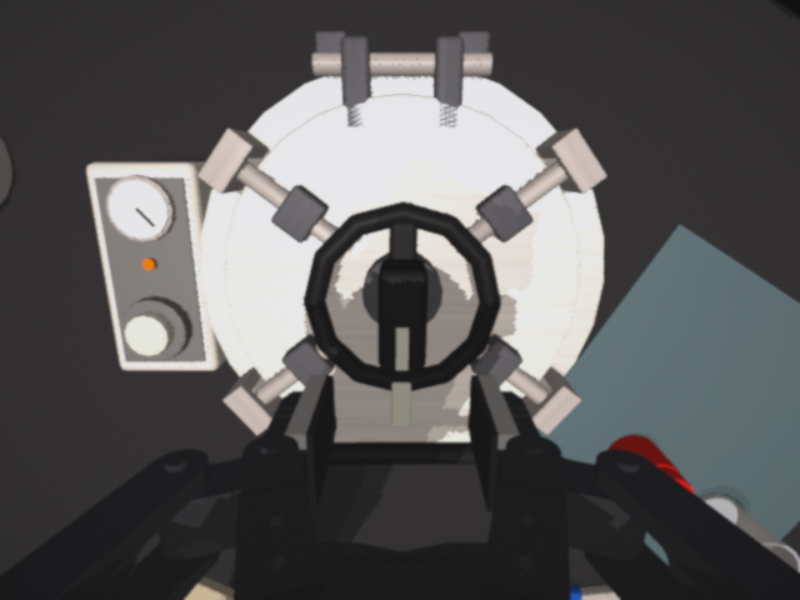

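The pointer tab (401,403) is in line with the hub (402,300) and square to the handle, and all four bolts are in their keepers. The start button top is at wrist pixel (118,267).

```bash
python3 - <<'E'
from h import *
d,c=shot("wrist");c["T"]=np.load("w11T.npy");_,a=shot("scene");_,b=shot("side")
for z in (90,95,100,105,110): print(z,unproj(c,(117.6,267.2),z)[:2].round(1),unproj(a,(376.4,178.6),z)[:2].round(1),unproj(b,(304,324),z)[:2].round(1))
go(430,215,200,0.537)
E
```

```text
90 [379.9 209.1] [373.2 215.4] [392.6 194.7]
95 [382.8 207.7] [377.3 211.6] [390.8 197.8]
100 [385.7 206.3] [381.4 207.8] [389. 201.]
105 [388.6 204.8] [385.6 204. ] [387.2 204.1]
110 [391.5 203.4] [389.7 200.2] [385.4 207.2]
move [ 0.019 -0.531  0.293] [-0.001  0.001 -0.   ] rows>=4.4
```

```bash
python3 - <<'E'
from h import *
go(386.5,204.5,150,0.537)
E
```

```text
move [-0.123 -0.575  0.46 ] [-0.001  0.001 -0.   ] rows>=5.4
```

Request:
move_arm(
  rows="-0.03 -0.14 0 0 0 0 1;-0.06 -0.28 0 0 0 0 1;-0.09 -0.42 0 0 0 0 1;-0.123 -0.575 0 0 0 0 1;-0.123 -0.575 0.1 0 0 0 1;-0.123 -0.575 0.2 0 0 0 1;-0.123 -0.575 0.3 0 0 0 1;-0.123 -0.575 0.4 0 0 0 1;-0.123 -0.575 0.46 0 0 0 1;-0.123 -0.575 0.46 0 0 0 1;-0.123 -0.575 0.46 0 0 0 1",
)

```text
clock: 42.78
eef_pos: [386.5, 203.8, 149.6]
tool_rot: [3.141, 0.004, 0.536]
force: [0.1, -0.5, -0.0]
width: 0.2
gripper_force: 0.0
```

```bash
python3 - <<'E'
from h import *
go(386.5,204.5,120,0.537)
s=read_state();d=get_image("wrist");c=cam(d,s);cv2.imwrite("pics/w12.png",d["img"][:,:,::-1]);print(s["eef_pos"],s["width"],proj(c,[[386.5,204.5,104],[386.5,204.5,s["eef_pos"][2]-14]]))
shot("scene","s12");shot("side","d12")
o=np.zeros((600,800,3),np.uint8);o[:300,:400]=cv2.resize(cv2.imread("pics/w12.png"),(400,300));o[:300,400:]=cv2.resize(cv2.imread("pics/s12.png")[130:220,330:450],(400,300));o[300:,:400]=cv2.resize(cv2.imread("pics/d12.png")[265:370,245:385],(400,300));cv2.imwrite("pics/m12.png",o)
E
```

```text
move [ 0.002 -0.002  0.099] [ 0.     0.003 -0.   ] rows>=0.7
[386.50028993 203.83204668 149.62556435] 0.24670129009623956 [[321.33884307 288.95795757]
 [321.42659979 320.50593887]]
```

View pics/m12.png

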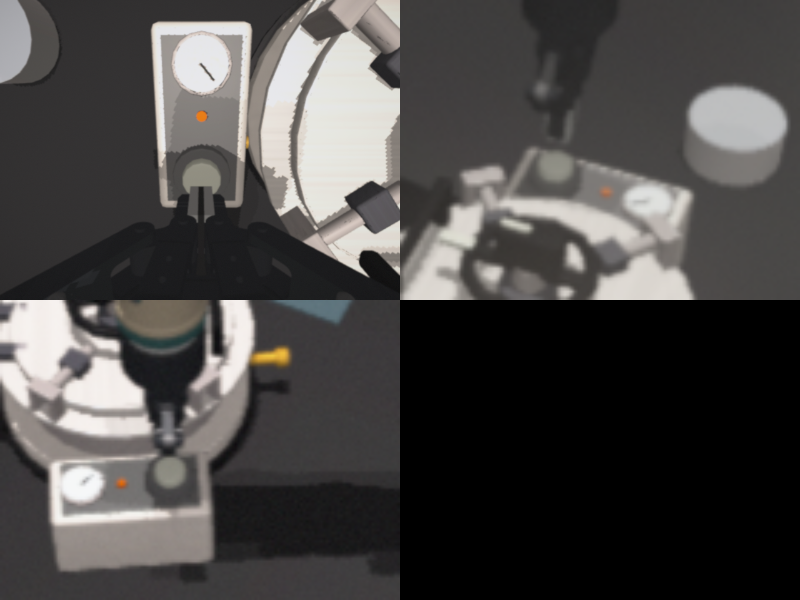

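The gripper is lined up over the button. I'll press down in small steps.

Request:
move_arm(
  rows="0 0 0.03 0 0 0 1;0 0 0.06 0 0 0 1;0 0 0.08 0 0 0 1;0 0 0.09 0 0 0 1;0 0 0.09 0 0 0 1",
)

```text
clock: 43.35
eef_pos: [387.7, 204.6, 124.0]
tool_rot: [3.142, -0.0, 0.536]
force: [-0.1, -0.7, -0.3]
width: -0.0
gripper_force: 0.0
```

Request:
move_arm(
  rows="0 0 0.007 0 0 0 1;0 0 0.014 0 0 0 1;0 0 0.02 0 0 0 1;0 0 0.02 0 0 0 1",
)

```text
clock: 43.68
eef_pos: [388.0, 204.7, 118.0]
tool_rot: [3.142, -0.001, 0.537]
force: [0.5, -0.0, 4.4]
width: 0.2
gripper_force: 2.0
```

Contact, with 4.4 N on the button.

Request:
move_arm(
  rows="0 0 0.005 0 0 0 1;0 0 0.01 0 0 0 1;0 0 0.013 0 0 0 1;0 0 0.013 0 0 0 1",
)

```text
clock: 44.02
eef_pos: [388.1, 204.8, 116.1]
tool_rot: [-3.141, -0.002, 0.536]
force: [-4.2, -0.8, 31.6]
width: 0.1
gripper_force: 15.6
```

The button is fully down. Retreating.

Request:
move_arm(
  rows="0 0 -0.03 0 0 0 1;0 0 -0.12 0 0 0 1;0 0 -0.24 0 0 0 1;0 0 -0.36 0 0 0 1;0 0 -0.48 0 0 0 1;0 0 -0.6 0 0 0 1;0 0 -0.6 0 0 0 1;0 0 -0.6 0 0 0 1",
)

```text
clock: 44.68
eef_pos: [388.4, 205.1, 295.6]
tool_rot: [-3.141, -0.004, 0.537]
force: [-0.1, -0.0, 0.2]
width: 0.0
gripper_force: 0.0
```

```bash
python3 - <<'E'
from h import *
shot("scene","s13");shot("side","d13")
o=np.zeros((600,800,3),np.uint8);o[:300,:400]=cv2.resize(cv2.imread("pics/s13.png"),(400,300));o[:300,400:]=cv2.resize(cv2.imread("pics/s13.png")[150:300,300:500],(400,300));o[300:,:400]=cv2.resize(cv2.imread("pics/d13.png")[200:370,200:400],(400,300));o[300:,400:]=cv2.resize(cv2.imread("pics/d13.png"),(400,300));cv2.imwrite("pics/m13.png",o)
E
```

```text
(no output)
```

View pics/m13.png

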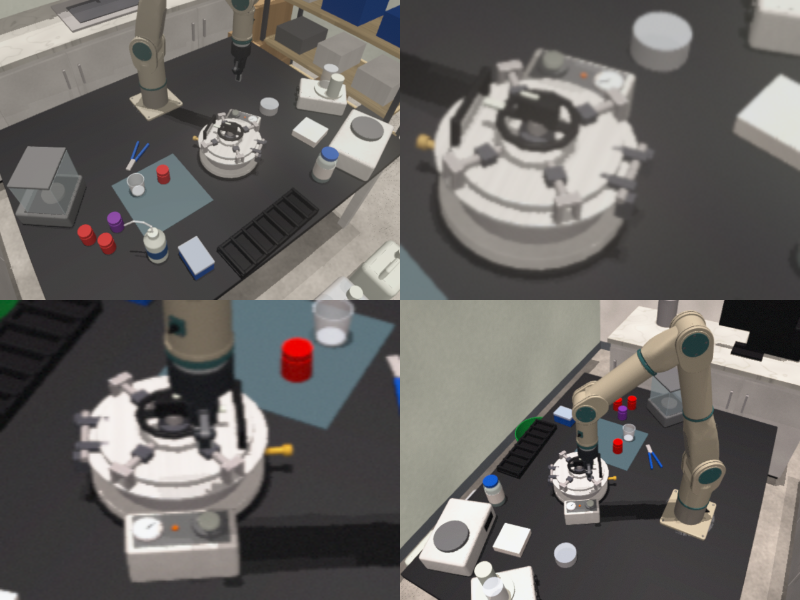

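The lid is shut and bolted, the button has been pressed, everything else is in place, and the robot is clear. Handing in.

```bash
python3 -c "
from cell import *
print(finish_job())"
```

```text
the job is handed in; nothing more can be done
None
```

I stood all three specimen jars upright in separate compartments, shut the lid, wound the wheel round until its pointer met the handle, pressed start, and handed the job in at about 45 s; no verdict came back.

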